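# Pack plug-in circuit cards from a rack and snap the box lid shut

### The arm

A 6-joint arm with a two-finger parallel gripper is mounted at the origin on a cart in front of the work surface, level with it; the furniture and walls round the work are solid. World frame = base frame: x ahead of the robot, y to its left, z up, the work surface at z = 0. Lengths are in mm, angles in rad, forces in N, time in s.
With the tool pointing down it reaches from about 325 to 850 mm from the base axis. Payload 4.4 kg.
Tool frame: the origin (TCP) lies midway between the tips of the shut fingers; the grasp point (between the pads) lies 19 mm behind it (robot.grasp_offset is the distance from the TCP to the grasp point, in mm); z points along the fingers, y is the line along which they close (so a half turn about z gives the same grasp; the last joint's range is limited). The gripper opens to 94 mm and grips with 3 to 60 N. Pads are 16 mm wide; open, the fingers measure 119 mm over their backs; the gripper's body (75 mm by 177 mm) begins 78 mm behind the grasp point.
Start: joints at [1.062, 0.207, 1.542, -0, 1.393, -0.15], TCP at [201.921, 538.382, 205.447] pointing down, gripper open.
Joint ranges: [-2.73, 2.73], [-0.86, 2.22], [0.23, 2.46], [-1.11, 4.25], [0.08, 2.63], [-2.82, 2.82]. Speed limits (rad/s): [2.79, 2.79, 3.14, 3.14, 3.14, 3.14].

### API

Orientations are given as a 3x3 rotation matrix whose columns are the frame's x, y, z axes.
In Python, from rig import sensors, vision, robot gives the robot as it stands. The module is installed in compiled form; this text tells all that it offers.
- The arm moves only by the tool servo_tool, never from a script. Its argument "deltas" is a list of rows, each a list of 4 numbers: the shift along the tool's x, y, z in m, then the turn about the tool's z in rad. In form: [[dx, dy, dz, twist], ...]. A call has 1 to 10 rows; each row shifts and turns the commanded pose from where the row before left it, along the tool's axes as they then stand; what a row does not reach is not made up. A row lasts 1/10 s, in which the tool goes at most 50 mm and 8.59 degrees, less where a joint would pass 70% of its speed; a pose out of reach is approached as far as the arm can. A call with a gripper value outside its range is refused whole. "gripper" is the finger opening in m, from 0 to 0.094, set as the call begins (left out, the last holds). The fingers move at their own pace and stop on an object; "newtons" is the grip in N (left out, the last holds). Time passes only in rows, so rows that do not move let the fingers close. It gives the time, the measured TCP pose, the force, the opening and the grip force at its end, in the units of the state.
- sensors.sense(): the state, without advancing time (a new reading comes with each control period).
- vision.read_camera(name): name is "scene" or "top"; returns the picture (420x560x3 uint8, red, green, blue); there is no depth.
- vision.get_calibration(name): a dict with "intrinsics" (3x3 intrinsics, pixels), "rvec" (rotation vector, rad) and "tvec" (3), from world to camera coordinates, as OpenCV has them. Camera axes: x right, y down, z forward; pixel columns grow to the right and rows downward; lengths in mm; the calibration is good to about 2 mm. A picture is of the moment at which its call begins. get_calibration takes no time and is no camera call.
- robot.close_job(): hands the job in; it is judged then, once.
The state is a dict: "t": time; "joint_pos": joint angles; "joint_vel": joint speeds; "effort": joint torques, N m; "tcp_pos": TCP position; "eef_rot": TCP orientation; "force": force on the tool from outside, world axes, zero at the start; "torque": the same for the moment, N m; "grip_width": finger opening in mm; "grasp_force": force on a finger pad.
Only numpy, scipy, OpenCV 4.12 (cv2) and the standard library are available. Lean on these libraries where they do the work, as an engineer would, in place of code of your own. Each camera call takes 0.05 s, during which the arm holds its last target. There are 200 camera calls.

### The job

Swing the wire keeper bar of the card rack back out of the way and leave it open. Slide every circuit card that is in the rack upward out of its slot and put it inside the open storage box; then set the loose lid on the box and press it down until it has snapped fully home and sits level on the rim all round.

Things in the scene. Friction and masses are not known exactly. Their poses are not given: they have to be found in the camera images.
- rack: aluminium card rack fixed to the bench, 86 x 196 mm base, guides up to 40 mm high; origin under the centre of its base, x across (toward the hinge of the keeper), y along the row, z up. Four slots at y = -67.5, -22.5, 22.5, 67.5 mm; some are empty. Each slot, 7 mm wide and 34 mm deep, holds a card upright by its side edges
- keeper (a joint): hinge of the wire keeper bail of the rack, rad: 0 = lying over the cards, 1.7 = fully back (stop). Axis along the rack's y, through x = +36 mm, z = 60 mm of the rack's frame. Unsprung and very light: past about 0.75 rad it falls open by its own weight, below that it falls shut
- keeper_grip (a point): middle of the keeper's cross bar, at its black round sleeve (12 mm diameter, 50 mm long, lying along the rack's y). Closed, it is above the row of cards, 100 mm above the bench at the rack's x = 0, 33 mm above the cards' grip bars; it moves up and back on an arc of 54 mm radius round the hinge
- card_0_grip (a point): centre of the black grip bar of a circuit card (absent in some starts). Green board 60 mm wide (x) x 4 mm thick (y) x 45 mm high (z), with the bar, 40 (x) x 12 (y) x 16 mm (z), along the middle of its upper edge; 61 mm high in all, 60 g. The bar's centre is 53 mm above the card's lower edge, 59 mm above the bench in the rack. Axes are the card's: z up out of the slot when it stands in the rack
- card_1_grip (a point): centre of the black grip bar of a circuit card (absent in some starts). Green board 60 mm wide (x) x 4 mm thick (y) x 45 mm high (z), with the bar, 40 (x) x 12 (y) x 16 mm (z), along the middle of its upper edge; 61 mm high in all, 60 g. The bar's centre is 53 mm above the card's lower edge, 59 mm above the bench in the rack. Axes are the card's: z up out of the slot when it stands in the rack
- card_2_grip (a point): centre of the black grip bar of a circuit card (absent in some starts). Green board 60 mm wide (x) x 4 mm thick (y) x 45 mm high (z), with the bar, 40 (x) x 12 (y) x 16 mm (z), along the middle of its upper edge; 61 mm high in all, 60 g. The bar's centre is 53 mm above the card's lower edge, 59 mm above the bench in the rack. Axes are the card's: z up out of the slot when it stands in the rack
- card_3_grip (a point): centre of the black grip bar of a circuit card (absent in some starts). Green board 60 mm wide (x) x 4 mm thick (y) x 45 mm high (z), with the bar, 40 (x) x 12 (y) x 16 mm (z), along the middle of its upper edge; 61 mm high in all, 60 g. The bar's centre is 53 mm above the card's lower edge, 59 mm above the bench in the rack. Axes are the card's: z up out of the slot when it stands in the rack
- box: grey open storage box fixed to the bench, outside 92 (x) x 158 (y) x 80 mm high, walls and floor 4 mm; origin under its centre, z up. Inside 84 x 150 x 76 mm, no dividers; cards may stand, lean or lie in it. Four black sprung catches (at y = +-50 mm on both long sides, just below the rim) are ramps that stand out 5 mm at their lower end
- box_rim (a point): centre of the box's mouth at the height of the rim (80 mm above the bench), axes as the box. Set down loosely, the lid rests on the catches, its handle centre some 46 mm above the rim; pushed at its middle with some 10 to 20 N it snaps past them and its plate lies on the rim, handle centre 34 mm above the rim
- lid_handle (a point): centre of the black handle bar of the loose grey lid. Lid 108 (x) x 174 (y) mm, 150 g; the bar is 14 mm wide (x), 76 mm long (y), 14 mm high, its centre 30 mm above the top of the lid plate, 34 mm above the plate's underside and 58 mm above the lower edge of the skirt (24 mm deep). It fits either way round, with 3 mm play to the box walls
There are look-alikes about, which are no part of the job. Leave any orange or purple look-alike of the part that bears card_3_grip alone.

How it is judged:
By the outcome, as a careful person would: the job done as asked, in the order asked, and still so for the second after the job is handed in, with the robot touching nothing.
Of card_0, card_1, card_2, card_3 only 3 to 4 are there at a start; the rules pass over those that are not, and their reading is None.
At some moment in a run one of lid may be knocked a few centimetres aside while the robot is not near it.
Once in a run the grip may slacken for a moment while it holds something.
It also fails if it takes over 208 s, if anything falls off the work surface, if the arm or the gripper's body presses on something with over 40 N, if the wrist force passes 120 N, or if a joint passes its speed limit or range.

## Working session

There is one attempt and no reset: what is moved stays moved. The work goes in short steps, Python scripts to look and compute and a tool call to move; the robot and the scene stay as the last step left them, time stands still between calls to the robot, and variables do not carry over. Pictures are saved under pics/ and viewed, at most 14 in all, crops included, and the job is handed in when it is done.

Besides the shell and the picture viewer there is one more tool, called as name([rows], argument=value, ...), one row to a line, values as JSON. servo_tool: Moves the arm, as the interface text tells. Its arguments: {"type":"object","properties":{"deltas":{"type":"array","items":{"type":"array","items":{"type":"number"}}},"gripper":{"type":"number"},"newtons":{"type":"number"}},"required":["deltas"]}

```bash
mkdir -p pics
cat > h.py <<'E'
from rig import sensors, vision, robot
import numpy as np, cv2
def cal(n):
    c=vision.get_calibration(n); K=np.array(c["intrinsics"],float); R=cv2.Rodrigues(np.array(c["rvec"],float))[0]; return K,R,np.array(c["tvec"],float).ravel()
def ray(n,u,v):
    K,R,t=cal(n); d=R.T@np.linalg.inv(K)@[u,v,1]; return -R.T@t,d/np.linalg.norm(d)
def onz(n,u,v,z):
    o,d=ray(n,u,v); return o+d*(z-o[2])/d[2]
def proj(n,p):
    K,R,t=cal(n); q=K@(R@np.array(p,float)+t); return q[:2]/q[2]
def tri(a,b):
    (o1,d1),(o2,d2)=ray("scene",*a),ray("top",*b)
    s=np.linalg.lstsq(np.c_[d1,-d2],o2-o1,rcond=None)[0]; p,q=o1+s[0]*d1,o2+s[1]*d2
    return (p+q)/2,np.linalg.norm(p-q)
def snap(n,f=None,crop=None,s=1):
    im=vision.read_camera(n)[:,:,::-1].copy()
    if f:
        o=im if crop is None else im[crop[1]:crop[3],crop[0]:crop[2]]
        cv2.imwrite("pics/"+f,cv2.resize(o,None,fx=s,fy=s,interpolation=cv2.INTER_CUBIC))
    return im
E
python3 - <<'E'
from h import *
np.set_printoptions(precision=3,suppress=True)
for n in("scene","top"):
    cv2.imwrite(f"/tmp/{n}.png",snap(n,n+"0.png",s=1.4)); print(n,ray(n,280,210), cal(n)[0][0,0])
print(sensors.sense())
E
```

```text
scene (array([-132.936,  927.558, 1016.816]), array([ 0.416, -0.633, -0.652])) 539.6983359077791
top (array([ 313.388,  -34.243, 1213.82 ]), array([ 0.128,  0.008, -0.992])) 395.5781703612104
{'t': 0.1, 'joint_pos': array([ 1.061,  0.207,  1.543,  0.   ,  1.393, -0.15 ]), 'joint_vel': array([ 0.001, -0.   , -0.004, -0.002, -0.   ,  0.003]), 'effort': array([  0.001, -37.186, -28.229,   0.07 ,   0.031,  -0.   ]), 'tcp_pos': array([201.571, 537.755, 204.412]), 'eef_rot': array([[-0.936,  0.351, -0.001],
       [ 0.351,  0.936, -0.002],
       [ 0.   , -0.002, -1.   ]]), 'force': array([ 0.1  ,  0.506, -0.067]), 'torque': array([0.029, 0.005, 0.037]), 'grasp_force': 0.0, 'grip_width': 94.01515593557431}
```

View pics/scene0.png

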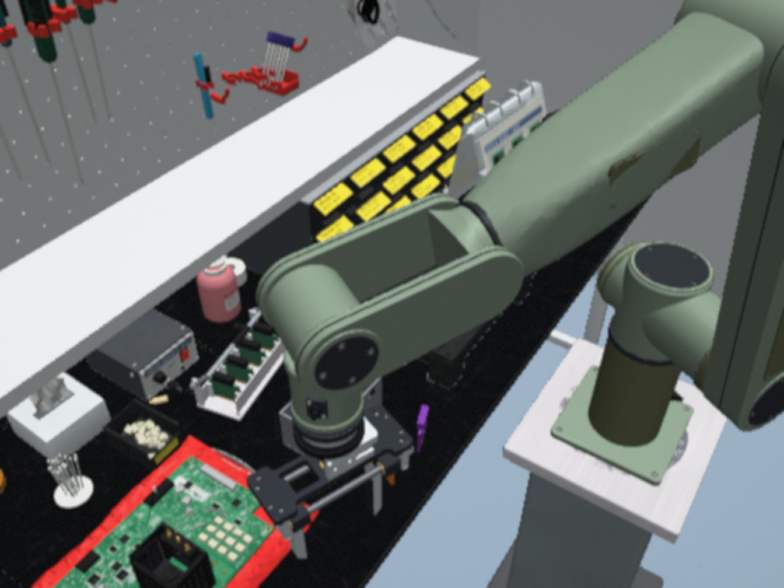

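View pics/top0.png

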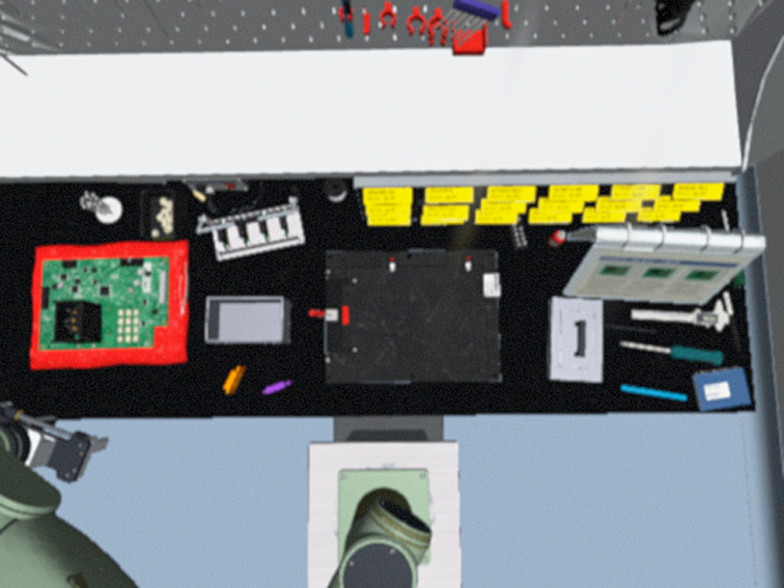

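The top view shows the rack at about (250,230), the box at (248,320), the lid at (576,338), and loose orange and purple look-alikes at (233,380) and (277,387), all in 1.4x pixels. I'll enlarge the crops.

Run:
```python
from h import *
np.set_printoptions(precision=1,suppress=True)
a=cv2.imread("/tmp/top.png"); 
A=cv2.resize(a[125:255,130:230],None,fx=4.5,fy=4.5,interpolation=cv2.INTER_CUBIC)
b=cv2.imread("/tmp/scene.png")
B=cv2.resize(b[205:305,130:210],(350,438),interpolation=cv2.INTER_CUBIC)
o=np.zeros((585,800,3),np.uint8);o[:,:450]=A;o[:438,450:800]=B
cv2.imwrite("pics/c1.png",o)
g=cv2.cvtColor(a,cv2.COLOR_BGR2HSV)
m=((g[...,2]>110)&(g[...,1]<60)).astype(np.uint8)
for c in cv2.findContours(m,cv2.RETR_EXTERNAL,cv2.CHAIN_APPROX_NONE)[0]:
    if cv2.contourArea(c)>600:
        r=cv2.minAreaRect(c); 
        if 130<r[0][0]<460 and 130<r[0][1]<290:
            print(r,[onz("top",*p,84)[:2] for p in cv2.boxPoints(r)], onz("top",*r[0],84))
```

```text
((174.0, 228.0), (32.0, 56.0), 90.0) [array([458.2, 362.2]), array([456.1, 200.1]), array([364., 199.]), array([366. , 359.5])] [410.9 280.1  84. ]
((177.98147583007812, 163.98745727539062), (34.10893249511719, 74.96363830566406), 79.04593658447266) [array([629.5, 391. ]), array([669.3, 174.4]), array([568.4, 154.6]), array([529.1, 368.9])] [598.8 272.3  84. ]
((279.49993896484375, 209.49996948242188), (558.9998779296875, 418.99993896484375), 0.0) [array([-105.5,  745.3]), array([1127.5,  836.2]), array([1094. , -884.2]), array([-117. , -767.8])] [460.4 -23.5  84. ]
```

View pics/c1.png

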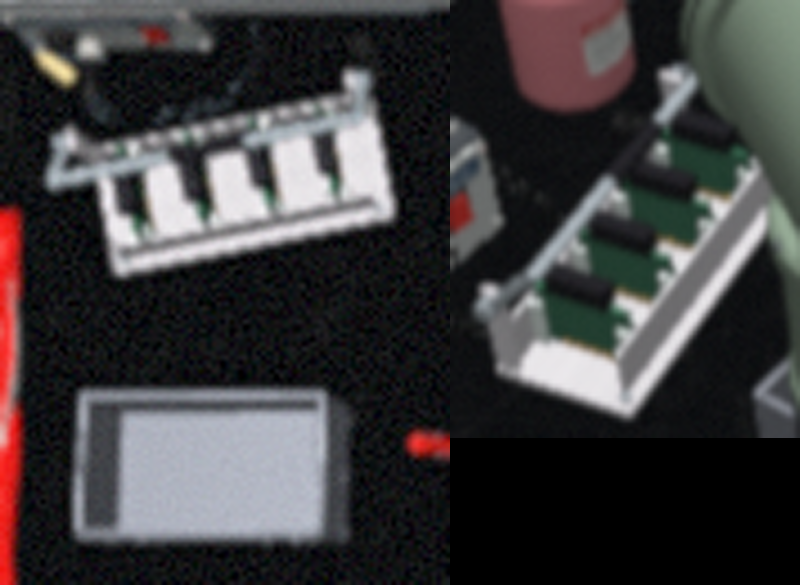

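Crop: four cards stand in the rack, so all slots are filled. The dark bars are at scene pixels (160,270), (170,258), (178,246) and (187,235). The keeper is closed, with the hinge on the far side (world +x). The orange and purple pieces are loose on the bench and not in the rack. Next I measure with masks.

Run:
```python
from h import *
np.set_printoptions(precision=1,suppress=True)
P=[(160.2,270.5),(170,258),(178.5,246),(187.2,235.4)]
for p in P: print("bar(z63)",onz("scene",*p,63))
# top bars: dark px within rack hull
a=cv2.imread("/tmp/top.png")
for q in [(120,275),(395,220)]: print("base corner", onz("top",130+q[0]/4.5,125+q[1]/4.5,3))
for q in [(50,183),(365,115),(208,155)]: print("keeper",onz("top",130+q[0]/4.5,125+q[1]/4.5,100))
g=a.max(2); m=(g[150:190,150:215]<70).astype(np.uint8)
n,l,s,c=cv2.connectedComponentsWithStats(m)
for i in range(1,n):
    if 15<s[i,4]<300: print(s[i],c[i]+[150,150],onz("top",*(c[i]+[150,150]),60))
# lid
g2=a[205:280,380:440]; hv=cv2.cvtColor(g2,cv2.COLOR_BGR2HSV)
m=((hv[...,2]>110)).astype(np.uint8)
for c in cv2.findContours(m,cv2.RETR_EXTERNAL,cv2.CHAIN_APPROX_NONE)[0]:
    if cv2.contourArea(c)>400:
        r=cv2.minAreaRect(c); k=np.array([380,205]); print("lid",r,[onz("top",*(p+k),24)[:2] for p in cv2.boxPoints(r)],onz("top",*(np.array(r[0])+k),24))
m=(g2.max(2)<90).astype(np.uint8); n,l,s,c=cv2.connectedComponentsWithStats(m)
for i in range(1,n):
    if 30<s[i,4]<400: print("handle",s[i],c[i]+[380,205],onz("top",*(c[i]+[380,205]),54), [cv2.minAreaRect(np.argwhere(l==i)[:,::-1].astype(np.float32))])
```

```text
bar(z63) [590.1 345.4  63. ]
bar(z63) [598.9 301.5  63. ]
bar(z63) [609.8 258.5  63. ]
bar(z63) [617.3 217.1  63. ]
base corner [549.6 359.6   3. ]
base corner [585.8 168.9   3. ]
keeper [591.3 374.7 100. ]
keeper [633.2 172.5 100. ]
keeper [608.3 273.3 100. ]
[  0   0  32   7 123] [160.9 151.9] [642.7 331.   60. ]
[18  5 15 16 81] [173.8 161.3] [613.2 291.4  60. ]
[51  5  4  9 23] [202.3 159. ] [619.1 205.9  60. ]
[36  8  5 10 30] [188.  162.2] [609.9 248.9  60. ]
[ 6 14  7 10 45] [158.9 168.2] [592.9 335.7  60. ]
lid ((36.0, 33.5), (67.0, 46.0), 90.0) [array([ 477.5, -366.7]), array([ 475.6, -505.4]), array([ 275.3, -493.4]), array([ 276.9, -357.5])] [ 375.3 -430.7   24. ]
handle [ 31  25   7  24 106] [414.3 241.5] [ 365.  -415.3   54. ] [((34.0, 36.5), (6.0, 23.0), 0.0)]
```

```bash
cat >> h.py <<'E'
def go(x,y,z,yaw=None):
    s=sensors.sense(); R=s["eef_rot"]; d=np.array([x,y,z])-s["tcp_pos"]; cy=np.degrees(np.arctan2(R[1,1],R[0,1]))
    tw=0 if yaw is None else -np.radians((yaw-cy+90)%180-90)
    c,n=np.cos(tw),np.sin(tw); R2=R@np.array([[c,-n,0],[n,c,0],[0,0,1]])
    print("twist %.3f first, then d(m)"%tw,np.round(R2.T@d/1000,4),"now",np.round(s["tcp_pos"],1),"yaw %.1f"%cy,"t %.1f"%s["t"],"F",np.round(s["force"],1),"w %.1f gf %.1f"%(s["grip_width"],s["grasp_force"]))
E
python3 - <<'E'
from h import *
np.set_printoptions(precision=0,suppress=True)
# shelf front edge: top px points & scene px points (lower front edge)
n=np.cross(ray("top",50,128)[1],ray("top",250,127)[1]); o=ray("top",0,0)[0]
for p in [(0,286),(100,226),(220,150)]:
    o2,d=ray("scene",*p); print("shelf edge",o2+d*(n@(o-o2))/(n@d))
r=np.radians(11); go(609-35*np.cos(r),273-35*np.sin(r),200,101)
E
```

```text
shelf edge [650. 659. 266.]
shelf edge [661. 423. 229.]
shelf edge [673.  -0. 182.]
twist -0.551 first, then d(m) [-0. -0.  0.] now [202. 538. 204.] yaw 69.4 t 0.1 F [ 0.  0. -0.] w 94.0 gf 0.0
```

Run:
```python
from h import *
np.set_printoptions(precision=0,suppress=True)
a=cv2.imread("/tmp/top.png").max(2); b=cv2.imread("/tmp/scene.png").max(2)
for c in (60,110,200,240): print("top",c,a[112:136,c])
for c in (5,60,120,180): 
    k=int(290-c*0.645); print("sc",c,k-25,b[k-25:k+25,c])
```

```text
top 60 [240 241 242 240 241 241 241 241 242 242 240 244 240 206 138 105 101  81
  48  21  12  17  21  23]
top 110 [242 242 242 240 241 241 242 241 241 242 243 238 213 146 113 102 105  93
  77  38  24   2  26  22]
top 200 [242 241 241 242 242 240 242 240 242 243 241 207 139 103  92  78  46  10
  21  26  29  22  23  22]
top 240 [242 242 242 243 241 241 242 241 242 239 207 140 102 102  77  51  40  37
  34  40  21  25  28  30]
sc 5 261 [239 239 239 239 238 239 239 239 239 238 239 239 239 238 239 239 239 235
 222 194 160 129 117 117 118 117 117 118 118 118 118 120 130 144 141 125
 110  90  67  53  42  29  20  21  25  16  14  15  19  16]
sc 60 226 [240 240 240 240 240 240 240 240 240 239 240 240 240 238 227 194 153 125
 119 119 119 119 118 119 120 118 117 111  91  60  29  17  19  16  17  17
  17  19  19  16  17  20  20  18  22  20  20  22  52 119]
sc 120 187 [241 241 241 240 240 240 241 241 240 240 235 223 183 138 122 120 119 120
 120 120 120 119 117 108  87  54  30  22  19  20  21  23  23  24  23  20
  18  21  35  62  82  88  88  88  88  89  89  90  90  90]
sc 180 148 [241 240 241 241 240 241 240 233 204 155 126 119 121 120 120 120 119 118
 111  91  62  47  43  41  41  40  42  41  41  43  42  42  41  41  41  40
  42  41  41  43  44  43  42  43  45  37  25  21  16  19]
```

Run:
```python
from h import *
np.set_printoptions(precision=0,suppress=True)
for T,S in (([(60,125.7),(110,124.6),(200,123.7),(240,122.6)],[(5,280.7),(60,241.5),(120,199.5),(180,157)]),([(60,129.8),(200,128),(240,126.5)],[(60,254.5),(120,211.5),(180,167.5)])):
    D=np.array([ray("top",*p)[1] for p in T]); n=np.linalg.svd(D)[2][-1]; o=ray("top",0,0)[0]
    for p in S:
        o2,d=ray("scene",*p); print(o2+d*(n@(o-o2))/(n@d))
```

```text
[655. 645. 265.]
[655. 521. 265.]
[656. 361. 263.]
[657. 166. 262.]
[654. 531. 238.]
[655. 369. 235.]
[656. 172. 235.]
```

Run:
```python
from h import *
np.set_printoptions(precision=0,suppress=True)
print([(h,np.round(1.4*proj("scene",(202,538,204+h)))) for h in (0,97,120,140,160,200,250,300)])
print(540*1.4/ (cal("scene")[1]@[202,538,350]+cal("scene")[2])[2],"px/mm")
b=cv2.imread("/tmp/scene.png")[230:410,160:310]; cv2.imwrite("pics/g.png",cv2.resize(b,None,fx=3.3,fy=3.3,interpolation=cv2.INTER_CUBIC))
```

```text
[(0, array([336., 528.])), (97, array([332., 480.])), (120, array([331., 468.])), (140, array([330., 456.])), (160, array([329., 445.])), (200, array([327., 421.])), (250, array([325., 388.])), (300, array([322., 353.]))]
0.9225791429302012 px/mm
```

View pics/g.png

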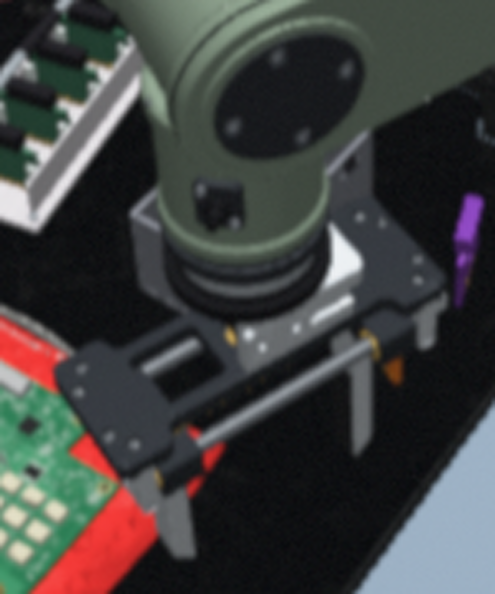

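The shelf front is at x≈655, z 236–264, so the wrist (about 40 mm radius) must stay at x≲610. I'll push the keeper with the outside of the forward finger, tool y along rack x.

servo_tool([
  [0,0,0,0.1275],
  [0,0,0,0.1275],
  [0,0,0,0.1275],
  [0,0,0,0.1275],
  [0,0,0,0.1275],
  [0,0,0,0.1275],
  [0,0,0,0.1275],
  [0,0,0,0.1275],
  [0,0,0,0],
], gripper=0.094)

```text
t: 1.0
tcp_pos: [201.7, 538.0, 204.8]
eef_rot: [[-0.191, 0.982, -0.001], [0.982, 0.191, -0.001], [-0.001, -0.001, -1.0]]
force: [-0.2, 0.4, -0.2]
grip_width: 93.6
grasp_force: 0.0
```

```bash
python3 -c "
from h import *
go(530.4,257.7,190,11)"
```

```text
twist 0.000 first, then d(m) [-0.3378  0.2692  0.015 ] now [201.7 538.  204.8] yaw 11.0 t 1.0 F [-0.2  0.4 -0.2] w 93.6 gf 0.0
```

servo_tool([
  [-0.0338,0.0269,0.0015,0],
  [-0.0338,0.0269,0.0015,0],
  [-0.0338,0.0269,0.0015,0],
  [-0.0338,0.0269,0.0015,0],
  [-0.0338,0.0269,0.0015,0],
  [-0.0338,0.0269,0.0015,0],
  [-0.0338,0.0269,0.0015,0],
  [-0.0338,0.0269,0.0015,0],
  [-0.0338,0.0269,0.0015,0],
  [-0.0338,0.0269,0.0015,0],
])

```text
t: 2.0
tcp_pos: [531.4, 256.5, 190.1]
eef_rot: [[-0.194, 0.981, -0.001], [0.981, 0.194, -0.0], [0.0, -0.001, -1.0]]
force: [-0.2, 0.4, 0.3]
grip_width: 93.9
grasp_force: 0.0
```

servo_tool([
  [0,0,0,0],
  [0,0,0.03,0],
  [0,0,0.03,0],
  [0,0,0.03,0],
  [0,0,0.022,0],
  [0,0,0,0],
  [0,0,0,0],
])

```text
t: 2.7
tcp_pos: [529.9, 258.4, 78.4]
eef_rot: [[-0.193, 0.981, -0.001], [0.981, 0.193, -0.0], [0.0, -0.001, -1.0]]
force: [0.5, 0.4, -0.2]
grip_width: 93.7
grasp_force: 0.0
```

```bash
python3 -c "
from h import *
go(530.4,257.7,78,11)
o=cv2.resize(snap('scene')[170:310,110:290],None,fx=3.3,fy=3.3,interpolation=2);p=cv2.resize(snap('top')[110:250,120:240],None,fx=1.6,fy=3.3)
cv2.imwrite('pics/k1.png',o)"
```

```text
twist 0.002 first, then d(m) [-0.0008  0.0004  0.0004] now [529.9 258.4  78.4] yaw 11.1 t 2.7 F [ 0.5  0.4 -0.2] w 93.7 gf 0.0
```

View pics/k1.png

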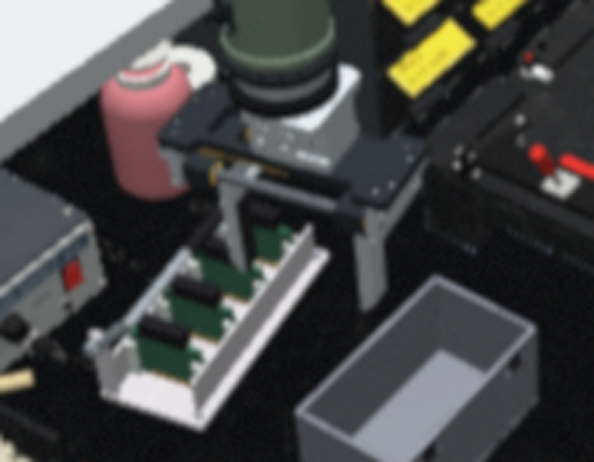

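The picture shows the forward finger (235,225) hanging in front of the keeper bar and above the card bars, with nothing in its way. Pushing.

servo_tool([
  [0,0.007,0,0],
  [0,0.007,0,0],
  [0,0.007,0,0],
  [0,0.007,0,0],
  [0,0.007,0,0],
  [0,0.007,0,0],
  [0,0.007,0,0],
  [0,0.007,0,0],
  [0,0.005,0,0],
  [0,0,0,0],
])

```text
t: 3.8
tcp_pos: [591.2, 269.6, 78.4]
eef_rot: [[-0.191, 0.982, 0.001], [0.982, 0.191, 0.0], [0.0, 0.001, -1.0]]
force: [-1.2, -0.2, 0.2]
grip_width: 94.2
grasp_force: 0.0
```

servo_tool([
  [0,0.004,0,0],
  [0,0,0,0],
  [0,0,0,0],
  [0,-0.03,0,0],
  [0,-0.03,0,0],
  [0,-0.03,0,0],
  [0,-0.03,0,0],
  [0,-0.03,0,0],
  [0,0,0,0],
])

```text
t: 4.7
tcp_pos: [442.2, 240.8, 77.5]
eef_rot: [[-0.192, 0.981, -0.005], [0.981, 0.192, -0.001], [-0.001, -0.005, -1.0]]
force: [1.0, 0.4, 0.5]
grip_width: 93.8
grasp_force: 0.0
```

```bash
python3 -c "
from h import *
go(530.4,257.7,78,101)
cv2.imwrite('/tmp/s1.png',snap('scene'))
a=snap('top');cv2.imwrite('/tmp/t1.png',a)
o=np.zeros((600,800,3),np.uint8);o[:,:450]=cv2.resize(a[110:190,150:210],(450,600),interpolation=2);o[:450,450:]=cv2.resize(cv2.imread('/tmp/s1.png')[195:285,130:200],(350,450),interpolation=2)
cv2.imwrite('pics/k2.png',o)"
```

```text
twist -1.570 first, then d(m) [-0.0898 -0.0003 -0.001 ] now [442.2 240.8  77.5] yaw 11.1 t 4.7 F [1.  0.4 0.5] w 93.8 gf 0.0
```

View pics/k2.png

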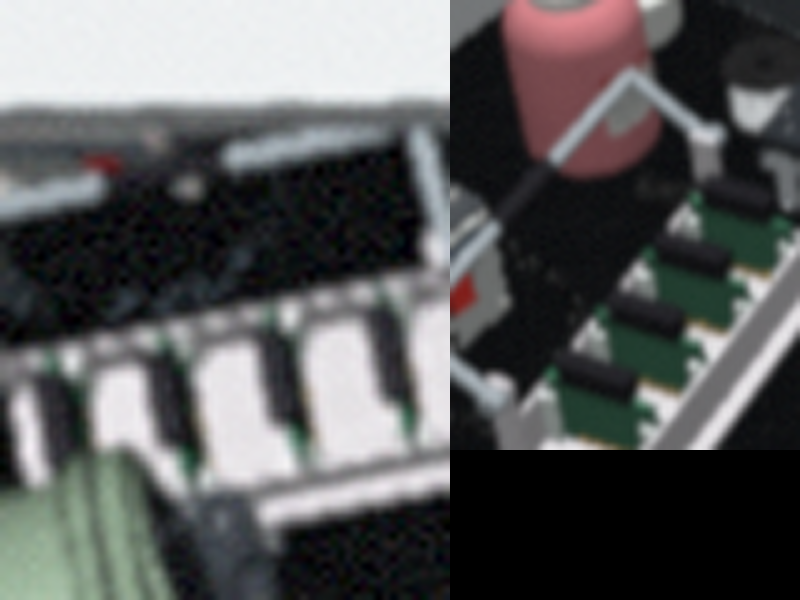

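The keeper lies fully back, and all four bars are clear in the top crop at (65,410), (172,400), (281,383) and (390,355).

Run:
```python
from h import *
np.set_printoptions(precision=1,suppress=True)
T=[(172,400),(281,383),(390,355)]; S=[(642,315),(690,256),(740,195)]
for t,s in zip(T,S):
    t=(150+t[0]/7.5-.5,110+t[1]/7.5-.5); s=(130+(s[0]-450)/5-.5,195+s[1]/5-.5)
    print(onz("top",*t,65),onz("scene",*s,65),tri(s,t))
r=np.radians(11)
for y in (67.5,22.5,-22.5,-67.5): print(609-y*np.sin(r),273+y*np.cos(r))
```

```text
[607.4 294.1  65. ] [602.8 304.4  65. ] (array([610.5, 297.4,  54.4]), np.float64(0.9382979744102367))
[613.6 250.8  65. ] [611.  260.5  65. ] (array([617.1, 253.7,  55.6]), np.float64(2.23741965634108))
[624.4 207.5  65. ] [619.7 212.8  65. ] (array([625.3, 208.4,  59. ]), np.float64(1.5279391682949937))
596.1203928120832 339.2598348827173
604.7067976040278 295.08661162757244
613.2932023959722 250.91338837242756
621.8796071879168 206.7401651172827
```

servo_tool([
  [0,0,-0.04,0],
  [0,0,-0.04,0],
  [0,0,0,-0.1425],
  [0,0,0,-0.1425],
  [0,0,0,-0.1425],
  [0,0,0,-0.1425],
  [0,0,0,-0.1425],
  [0,0,0,-0.1425],
  [0,0,0,-0.1425],
  [0,0,0,-0.1425],
], gripper=0.036)

```text
t: 5.8
tcp_pos: [448.8, 242.0, 159.0]
eef_rot: [[-0.973, 0.231, 0.002], [0.231, 0.973, 0.001], [-0.002, 0.001, -1.0]]
force: [-0.1, 0.0, -0.1]
grip_width: 36.3
grasp_force: 0.0
```

servo_tool([
  [0,0,0,-0.1425],
  [0,0,0,-0.1425],
  [0,0,0,-0.1425],
  [0,0,0,0],
])

```text
t: 6.2
tcp_pos: [448.6, 242.0, 159.0]
eef_rot: [[-0.982, -0.187, 0.002], [-0.187, 0.982, 0.0], [-0.002, 0.0, -1.0]]
force: [0.7, 0.3, -0.6]
grip_width: 36.2
grasp_force: 0.0
```

```bash
python3 -c "
from h import *
go(593,339.8,120,101)"
```

```text
twist -0.004 first, then d(m) [-0.1603  0.0685  0.0392] now [448.6 242.  159. ] yaw 100.8 t 6.2 F [ 0.7  0.3 -0.6] w 36.2 gf 0.0
```

servo_tool([
  [-0.032,0.0137,0.011,-0.004],
  [-0.032,0.0137,0.011,0],
  [-0.032,0.0137,0.011,0],
  [-0.032,0.0137,0.011,0],
  [-0.032,0.0137,0.011,0],
  [0,0,0,0],
  [0,0,0.02,0],
  [0,0,0.02,0],
  [0,0,0.02,0],
  [0,0,0,0],
])

```text
t: 7.2
tcp_pos: [588.4, 338.1, 40.2]
eef_rot: [[-0.982, -0.189, -0.006], [-0.189, 0.982, -0.003], [0.007, -0.001, -1.0]]
force: [-0.5, -0.2, -0.7]
grip_width: 36.0
grasp_force: 0.0
```

```bash
python3 -c "
from h import *
go(593,339.8,40,101)
cv2.imwrite('pics/k3.png',cv2.resize(snap('scene')[195:295,110:230],None,fx=5,fy=5,interpolation=2))"
```

```text
twist -0.002 first, then d(m) [-0.0048  0.0008  0.0002] now [588.4 338.1  40.2] yaw 100.9 t 7.2 F [-0.5 -0.2 -0.7] w 36.0 gf 0.0
```

View pics/k3.png

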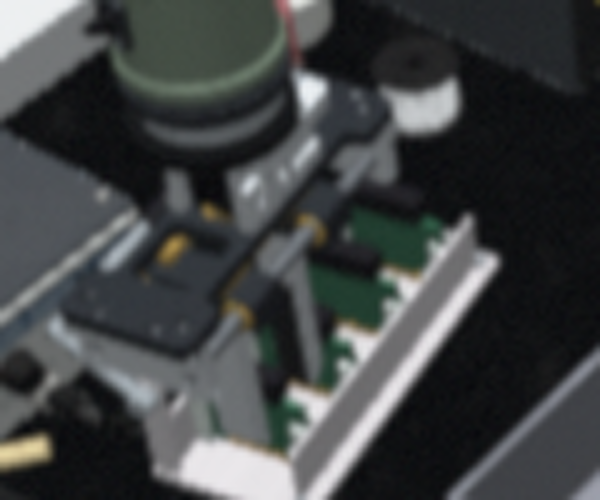

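The fingers (235,380) and (305,320) straddle the first card's bar. Gripping and lifting.

servo_tool([
  [0,0,0,0],
  [0,0,0,0],
  [0,0,0,0],
  [0,0,0,0],
  [0,0,-0.01,0],
  [0,0,-0.015,0],
  [0,0,-0.015,0],
  [0,0,-0.01,0],
  [0,0,0,0],
], gripper=0, newtons=35)

```text
t: 8.15
tcp_pos: [592.9, 340.3, 96.9]
eef_rot: [[-0.981, -0.192, 0.005], [-0.192, 0.981, 0.002], [-0.005, 0.001, -1.0]]
force: [-0.5, -0.0, -0.1]
grip_width: 12.0
grasp_force: 35.0
```

```bash
python3 -c "
from h import *
go(588,338,90,101); go(470,331,140,90)"
```

```text
twist 0.001 first, then d(m) [ 0.0053 -0.0013  0.0069] now [592.9 340.3  96.9] yaw 101.0 t 8.2 F [-0.5 -0.  -0.1] w 12.0 gf 35.0
twist 0.193 first, then d(m) [ 0.1227 -0.0092 -0.0437] now [592.9 340.3  96.9] yaw 101.0 t 8.2 F [-0.5 -0.  -0.1] w 12.0 gf 35.0
```

servo_tool([
  [0.025,0,0,0],
  [0.03,0,-0.004,0],
  [0.03,0,-0.01,0.048],
  [0.03,0,-0.012,0.048],
  [0.03,0,-0.012,0.048],
  [0.03,0,-0.004,0.048],
  [0,0,0,0],
])

```text
t: 8.85
tcp_pos: [414.5, 314.2, 135.5]
eef_rot: [[-1.0, -0.002, -0.002], [-0.002, 1.0, -0.001], [0.002, -0.001, -1.0]]
force: [1.3, -1.0, -0.6]
grip_width: 11.7
grasp_force: 35.0
```

```bash
python3 -c "
from h import *
go(406,329,130,90)"
```

```text
twist 0.002 first, then d(m) [0.0085 0.0148 0.0055] now [414.5 314.2 135.5] yaw 90.1 t 8.8 F [ 1.3 -1.  -0.6] w 11.7 gf 35.0
```

servo_tool([
  [0.0085,0.0148,0,0],
  [0,0,0,0],
  [0,0,0.02,0],
  [0,0,0.02,0],
  [0,0,0.02,0],
  [0,0,0.02,0],
  [0,0,0.012,0],
  [0,0,0.003,0],
  [0,0,0,0],
])

```text
t: 9.75
tcp_pos: [407.6, 327.9, 38.7]
eef_rot: [[-1.0, -0.001, -0.006], [-0.0, 1.0, -0.003], [0.006, -0.003, -1.0]]
force: [-5.2, -0.4, -4.4]
grip_width: 11.4
grasp_force: 35.0
```

```bash
python3 -c "
from h import *
go(406,329,39,90)
cv2.imwrite('pics/k4.png',cv2.resize(snap('scene')[200:330,150:300],None,fx=4.4,fy=4.4,interpolation=2))"
```

```text
twist 0.001 first, then d(m) [ 0.0016  0.0011 -0.0003] now [407.6 327.9  38.7] yaw 90.0 t 9.8 F [-5.2 -0.4 -4.4] w 11.4 gf 35.0
```

View pics/k4.png

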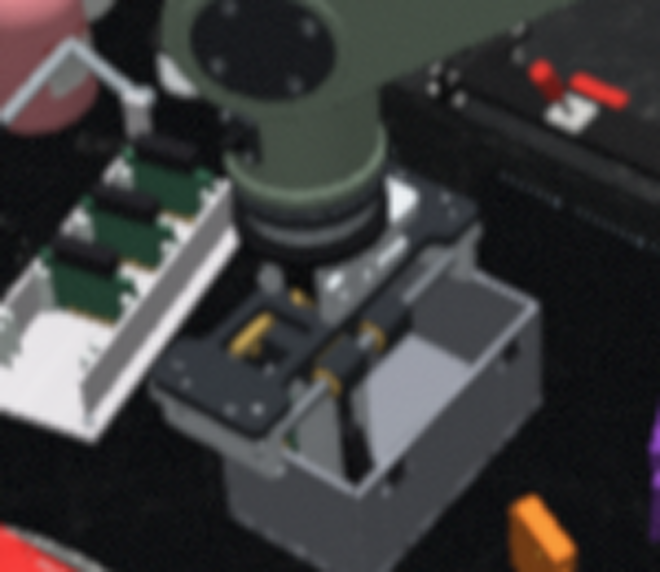

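The card is in the box near its +y end. Releasing after a small shift in -x.

servo_tool([
  [0.003,0,0,0],
  [0,0,0,0],
  [0,0,0,0],
])

```text
t: 10.1
tcp_pos: [407.6, 329.6, 41.2]
eef_rot: [[-1.0, -0.001, 0.002], [-0.001, 1.0, 0.001], [-0.002, 0.001, -1.0]]
force: [-2.1, 1.0, -1.4]
grip_width: 11.7
grasp_force: 35.0
```

servo_tool([
  [0,0,0,0],
  [0,0,0,0],
  [0,0,-0.02,0],
  [0,0,-0.03,0],
  [0,0,-0.04,0],
  [0,0,0,0],
], gripper=0.018)

```text
t: 10.7
tcp_pos: [411.7, 332.1, 137.3]
eef_rot: [[-1.0, -0.001, 0.013], [-0.001, 1.0, 0.007], [-0.013, 0.007, -1.0]]
force: [1.3, 0.5, 0.6]
grip_width: 18.2
grasp_force: 0.0
```

```bash
python3 -c "
from h import *
go(600,296,100,101)"
```

```text
twist -0.191 first, then d(m) [-0.1774 -0.0715  0.0395] now [411.7 332.1 137.3] yaw 90.0 t 10.7 F [1.3 0.5 0.6] w 18.2 gf 0.0
```

servo_tool([
  [0,0,0,-0.0955],
  [0,0,0,-0.0955],
  [-0.03,-0.012,0.006,0],
  [-0.03,-0.012,0.006,0],
  [-0.03,-0.012,0.006,0],
  [-0.03,-0.012,0.007,0],
  [-0.03,-0.012,0.007,0],
  [-0.0274,-0.0115,0.0075,0],
  [0,0,0,0],
  [0,0,0,0],
], gripper=0.036)

```text
t: 11.7
tcp_pos: [594.3, 292.5, 90.1]
eef_rot: [[-0.982, -0.19, -0.001], [-0.19, 0.982, -0.0], [0.001, 0.0, -1.0]]
force: [-0.3, 0.7, 0.1]
grip_width: 35.7
grasp_force: 0.0
```

```bash
python3 -c "
from h import *
go(600.8,295.5,40,101)
a=snap('top');cv2.imwrite('/tmp/t2.png',a)
cv2.imwrite('pics/k5.png',cv2.resize(a[200:260,140:220],None,fx=7,fy=7,interpolation=2))"
```

```text
twist -0.001 first, then d(m) [-0.007   0.0017  0.0501] now [594.3 292.5  90.1] yaw 100.9 t 11.7 F [-0.3  0.7  0.1] w 35.7 gf 0.0
```

View pics/k5.png

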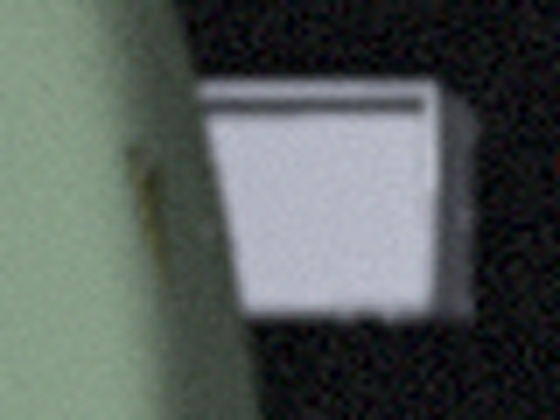

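The arm hides the first card in this view; I'll check it when the second one arrives.

servo_tool([
  [-0.006,0.0017,0.01,0],
  [0,0,0.02,0],
  [0,0,0.02,0],
  [0,0,0,0],
  [0,0,0,0],
])

```text
t: 12.25
tcp_pos: [599.1, 296.1, 40.6]
eef_rot: [[-0.982, -0.191, -0.001], [-0.191, 0.982, -0.0], [0.001, -0.0, -1.0]]
force: [0.4, 0.1, 1.0]
grip_width: 36.3
grasp_force: 0.0
```

servo_tool([
  [0,0,0,0],
  [0,0,0,0],
  [0,0,0,0],
  [0,0,0,0],
  [0,0,-0.01,0],
  [0,0,-0.015,0],
  [0,0,-0.015,0],
  [0,0,-0.01,0],
  [0,0,0,0],
], gripper=0)

```text
t: 13.15
tcp_pos: [601.9, 296.4, 94.4]
eef_rot: [[-0.982, -0.191, 0.005], [-0.191, 0.982, 0.002], [-0.005, 0.001, -1.0]]
force: [0.2, 0.1, -0.2]
grip_width: 11.6
grasp_force: 35.0
```

```bash
python3 -c "
from h import *
go(600.8,295.5,95,101)"
```

```text
twist -0.000 first, then d(m) [ 0.0013 -0.0007 -0.0006] now [601.9 296.4  94.4] yaw 101.0 t 13.2 F [ 0.2  0.1 -0.2] w 11.6 gf 35.0
```

servo_tool([
  [0.025,0,0,0],
  [0.03,0,-0.004,0],
  [0.03,0.01,-0.01,0.048],
  [0.03,0.01,-0.012,0.048],
  [0.03,0.009,-0.012,0.048],
  [0.03,0,-0.004,0.048],
  [0.02,0,0,0],
  [0,0,0,0],
  [0,0,0,0],
])

```text
t: 14.05
tcp_pos: [403.0, 299.6, 133.0]
eef_rot: [[-1.0, -0.0, 0.001], [-0.0, 1.0, 0.0], [-0.001, 0.0, -1.0]]
force: [0.4, 0.9, -0.6]
grip_width: 11.5
grasp_force: 35.0
```

```bash
python3 -c "
from h import *
go(404,296,39,90)
cv2.imwrite('pics/k6.png',cv2.resize(snap('scene')[200:330,150:300],None,fx=4.4,fy=4.4,interpolation=2))"
```

```text
twist 0.000 first, then d(m) [-0.0009 -0.0036  0.094 ] now [403.  299.6 133. ] yaw 90.0 t 14.1 F [ 0.4  0.9 -0.6] w 11.5 gf 35.0
```

View pics/k6.png

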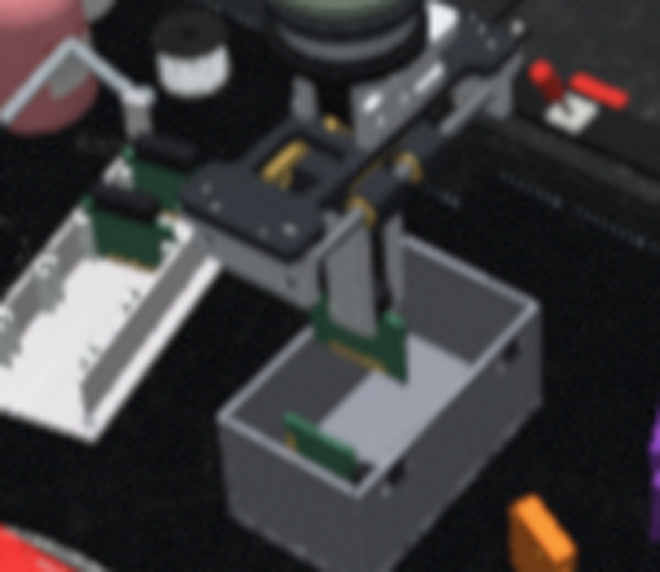

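Run:
```python
from h import *
np.set_printoptions(precision=0,suppress=True)
for q in [(288,413),(286,442),(350,455),(357,475),(370,468)]:
    u,v=150+q[0]/4.4-.5,200+q[1]/4.4-.5; o,d=ray("scene",u,v)
    print(q,*[o+d*(y-o[1])/d[1] for y in (350,335,320,300,280)])
```

```text
(288, 413) [417. 350.  97.] [431. 335.  73.] [445. 320.  50.] [464. 300.  18.] [483. 280. -14.]
(286, 442) [420. 350.  73.] [434. 335.  48.] [449. 320.  24.] [468. 300.  -9.] [487. 280. -42.]
(350, 455) [378. 350.  91.] [391. 335.  67.] [404. 320.  43.] [422. 300.  11.] [440. 280. -21.]
(357, 475) [374. 350.  78.] [387. 335.  53.] [401. 320.  29.] [418. 300.  -4.] [436. 280. -36.]
(370, 468) [365. 350.  89.] [378. 335.  65.] [391. 320.  41.] [409. 300.   9.] [426. 280. -23.]
```

Run:
```python
from h import *
a=snap("scene").astype(int)
for y in range(284,314):
    s=""
    for x in range(202,244):
        b,g,r=a[y,x]; s+= "G" if g>r+18 and g>b+8 else "Y" if r>b+25 else "#" if max(b,g,r)<45 else "+" if max(b,g,r)<85 else "-" if max(b,g,r)<130 else "."
    print(y,s)
```

```text
284 ######+----+++++++++++++++++++++----+GGG-.
285 #####+----++++++++++++++++++++--...--++G-.
286 ####+----++++++++++++++++++++--......----.
287 ###+----++++++++++++++++++++--.........-..
288 ##+----++++++++++++++++++++--.............
289 #+----++++++++++++++++++++--..............
290 +-.--+++++++++++++++++++++-...............
291 -.--++++++++++++++++++++--................
292 .--+++++++++++++++++++++-.................
293 .-+++++++++++++++++++++-..................
294 --+++++++++++GGG+++++--...................
295 ----+++++++++GGGG-++--....................
296 -..--++++++++GGGGGG--.....................
297 --..---+++++++GGGGGG-.....................
298 +---...--++++++GGGGGG.....................
299 +++---..--+++YY+GGGGGGG...................
300 +++++--------YY+GGGGGGGGG................-
301 +++++++---..--Y+GGGGGGGGGGG..............-
302 +++++++++--..---GGGGGGGGGGGG-...........-+
303 ++++++++++---..--+GGGGGGGGGG-..........-++
304 ++++++++++++---.---+GGGGGGGG+--.......-+++
305 ++++++++++++++---.---+GGGGGG+++--....-++++
306 ++++++++++++++++--..--+GGGGG++++-...-+##++
307 +++++++++++++++++---..--+GG+##++-..-+###++
308 +++++++++++++++++++---.---++##+-..-+###+++
309 +++++++++++++++++++++---.--+++-..-+++#++++
310 +++++++++++++++++++++++--..----.-+++++++++
311 ++++++++++++++++++++++++--------+++--+++++
312 ++++++++++++++++++++++++++-----++++--+++++
313 ++++++++++++++++++++++++++++--++++++++++++
```

The map shows the first card standing on its side edge, contacts toward +x and bar toward -x, inside the box near y≈329 and below the rim. That is acceptable. I'll release the second card wider and retract more slowly.

servo_tool([
  [-0.001,-0.0055,0,0],
  [0,0,0.02,0],
  [0,0,0.025,0],
  [0,0,0.025,0],
  [0,0,0.014,0],
  [0,0,0.006,0],
  [0,0,0.003,0],
  [0,0,0,0],
  [0,0,0,0],
  [0,0,0,0],
])

```text
t: 15.15
tcp_pos: [404.6, 294.4, 40.6]
eef_rot: [[-1.0, 0.0, 0.002], [0.0, 1.0, 0.001], [-0.002, 0.001, -1.0]]
force: [0.2, 0.0, -0.9]
grip_width: 11.7
grasp_force: 35.0
```

servo_tool([
  [0,0,0,0],
  [0,0,0,0],
  [0,0,0,0],
], gripper=0.024)

```text
t: 15.45
tcp_pos: [403.9, 294.2, 40.1]
eef_rot: [[-1.0, 0.0, 0.0], [0.0, 1.0, 0.0], [-0.0, 0.0, -1.0]]
force: [-0.5, -1.1, 0.4]
grip_width: 24.0
grasp_force: 0.0
```

servo_tool([
  [0,0,-0.006,0],
  [0,0,-0.01,0],
  [0,0,-0.015,0],
  [0,0,-0.025,0],
  [0,0,-0.035,0],
  [0,0,0,0],
])

```text
t: 16.05
tcp_pos: [407.8, 296.2, 137.0]
eef_rot: [[-1.0, 0.0, 0.011], [0.0, 1.0, 0.005], [-0.011, 0.005, -1.0]]
force: [1.2, 0.3, 1.1]
grip_width: 23.7
grasp_force: 0.0
```

```bash
cat > m.py <<'E'
from h import *
def amap(x0,y0,x1,y1):
    a=snap("scene").astype(int)
    for y in range(y0,y1):
        s=""
        for x in range(x0,x1):
            b,g,r=a[y,x]; s+= "G" if g>r+18 and g>b+8 else "Y" if r>b+25 else "#" if max(b,g,r)<45 else "+" if max(b,g,r)<85 else "-" if max(b,g,r)<130 else "."
        print(y,s)
E
python3 -c "
from m import *
amap(202,272,265,312)
go(605.5,250.5,95,101)"
```

```text
272 ##################+--.---------++++++++++++++++++++++++++++++++
273 #################+--.--+-------++++++++++++++++++++++++++++++++
274 #################--.--++++-----+++++++++++++++++++++++++++++++-
275 ###############+--.--++++++++++++++++++++--++++++++++++++++++--
276 ##############+--.--++++++++++++++++++++-----++++++++++++++++-.
277 #############+--.-+++++++++++++++++++++-....---+++++++++++++-.-
278 ############+--.--++++++++++++++++++++-.......---++++++++++-..-
279 ###########+----+++++++++++++++++++++-..........--++++++++-..-+
280 ##########+----+++++++++++++++++++++-.............--+++++-..-++
281 #########+----++++++++++++++++++++--................--++-..--++
282 ########+----++++++++++++++++++++--..................---..--+++
283 #######+----+++++++++++++++++++++-.......................--++-+
284 ######+----+++++++++++++++++++++-........................-+++++
285 #####+----+++++++++++++++++++++-........................-++++++
286 ####+----++++++++++++++++++++++-.......................-+++++++
287 ###+----+++++++++++++++++#+##++--.....................-++++++++
288 ##+----+
[... 1048 characters left out ...]
...-++++++++++++++++++++###
304 ++++++++++++---.---GGGGGGGGGG+++GG+-..-++++++++++++++++++++####
305 ++++++++++++++---.---GGGGGGG++##++-..-+#+++++++++++++++++++####
306 ++++++++++++++++--..--+GGGGG+##++-..-+##++++++++++++++++++#####
307 +++++++++++++++++---.---+GG+##++-.--+###+++++++++++++++++######
308 +++++++++++++++++++---.---++##+-..-+###+++++++++++++++++#######
309 +++++++++++++++++++++---.--+++-..-+++#++++++++++++++++++#######
310 +++++++++++++++++++++++--..----.-++++++++++++++++++++++########
311 ++++++++++++++++++++++++-----.--+++--+++++++++++++++++#########
twist -0.192 first, then d(m) [-0.1867 -0.0821  0.0408] now [406.3 295.4 134.6] yaw 90.0 t 16.1 F [ 0.3 -0.3  0.4] w 24.0 gf 0.0
```

The second card stands upright. Going for the third.

servo_tool([
  [0,0,0,-0.096],
  [0,0,0,-0.096],
  [-0.031,-0.0137,0.006,0],
  [-0.031,-0.0137,0.006,0],
  [-0.031,-0.0137,0.006,0],
  [-0.031,-0.0137,0.007,0],
  [-0.031,-0.0137,0.007,0],
  [-0.0317,-0.0136,0.009,0],
  [0,0,0,0],
  [0,0,0,0],
], gripper=0.036)

```text
t: 17.1
tcp_pos: [601.6, 248.4, 88.0]
eef_rot: [[-0.982, -0.189, -0.004], [-0.189, 0.982, -0.001], [0.004, 0.0, -1.0]]
force: [-1.2, -0.1, 0.1]
grip_width: 35.8
grasp_force: 0.0
```

```bash
python3 -c "
from h import *
go(605.5,250.5,40,101)"
```

```text
twist -0.001 first, then d(m) [-0.0044  0.0013  0.048 ] now [601.6 248.4  88. ] yaw 100.9 t 17.1 F [-1.2 -0.1  0.1] w 35.8 gf 0.0
```

servo_tool([
  [-0.004,0.0013,0.008,0],
  [0,0,0.02,0],
  [0,0,0.02,0],
  [0,0,0,0],
  [0,0,0,0],
])

```text
t: 17.6
tcp_pos: [605.2, 251.6, 41.8]
eef_rot: [[-0.981, -0.192, -0.001], [-0.192, 0.981, -0.0], [0.001, 0.0, -1.0]]
force: [-0.0, -0.5, 0.7]
grip_width: 36.3
grasp_force: 0.0
```

servo_tool([
  [0,0,0,0],
  [0,0,0,0],
  [0,0,0,0],
  [0,0,0,0],
  [0,0,-0.01,0],
  [0,0,-0.015,0],
  [0,0,-0.015,0],
  [0,0,-0.012,0],
  [0,0,0,0],
], gripper=0)

```text
t: 18.5
tcp_pos: [608.7, 251.8, 97.8]
eef_rot: [[-0.982, -0.191, 0.006], [-0.191, 0.982, 0.002], [-0.006, 0.0, -1.0]]
force: [-0.2, -0.4, 0.5]
grip_width: 11.9
grasp_force: 35.0
```

```bash
python3 -c "
from h import *
go(605.5,250.5,95,101);go(404,261,39,90)"
```

```text
twist -0.000 first, then d(m) [ 0.0034 -0.0006  0.0027] now [608.7 251.8  97.8] yaw 101.0 t 18.5 F [-0.2 -0.4  0.5] w 11.9 gf 35.0
twist 0.192 first, then d(m) [0.2051 0.0091 0.0575] now [608.7 251.8  97.8] yaw 101.0 t 18.5 F [-0.2 -0.4  0.5] w 11.9 gf 35.0
```

servo_tool([
  [0.025,0,0,0],
  [0.03,0,-0.004,0],
  [0.03,0.012,-0.01,0.048],
  [0.03,0.012,-0.012,0.048],
  [0.03,0.012,-0.012,0.048],
  [0.03,0,-0.002,0.048],
  [0.026,0,0,0],
  [0,0,0,0],
  [0,0,0,0],
])

```text
t: 19.4
tcp_pos: [402.4, 262.0, 134.1]
eef_rot: [[-1.0, -0.0, 0.001], [-0.0, 1.0, 0.0], [-0.001, 0.0, -1.0]]
force: [-0.5, -0.1, -0.6]
grip_width: 11.9
grasp_force: 35.0
```

```bash
python3 -c "
from m import *
amap(202,272,265,312)
go(404,260,39,90)"
```

```text
272 ##################+--.--++++++++++++++++YYY++GGGG++++++++++++++
273 ##################--.--++++++++++++++++++-YY++GGG++++++++++++++
274 ################+--.--++++++++++++++++++++++++GGG+++++++++++++-
275 ###############+--.--++++++++++++++++++++-+++++GG+++++++++++++-
276 ##############+-----++++++++++++++++++++-----+++++++++++++++--.
277 #############+--.--+++++++++++++++++++--....---+++++++++++++-.-
278 ############+--.-++++++++++++++++++++--.......---++++++++++-..-
279 ###########+----+++++++++++++++++++++-..........--++++++++-..-+
280 ##########+----+++++++++++++++++++++-.............--+++++-..-++
281 #########+----++++++++++++++++++++--................--++-..--++
282 ########+----++++++++++++++++++++--...................--..--+++
283 #######+----++++++++++++++++++++--.......................--++-+
284 ######+----++++++++++++++++++++--........................-+++++
285 #####+----+++++++++++++++++++++-........................-++++++
286 ####+----++++++++++++++++++++++-.......................-+++++++
287 ###+----++++++++++++++++#####++--.....................-++++++++
288 ##+----+
[... 1049 characters left out ...]
..-++++++++++++++++++++###
304 ++++++++++++---.---+GGGGGGGGG+++GG+-..-++++++++++++++++++++####
305 ++++++++++++++---.---+GGGGGG++##++-..-+#+++++++++++++++++++####
306 ++++++++++++++++--..--+GGGGG+#+++-..-+##++++++++++++++++++#####
307 +++++++++++++++++---..--+GG+##++-..-+###+++++++++++++++++######
308 +++++++++++++++++++---.---++##+-..-+###+++++++++++++++++#######
309 +++++++++++++++++++++---.--+++-..-+++#++++++++++++++++++#######
310 +++++++++++++++++++++++--..----.-++++++++++++++++++++++########
311 ++++++++++++++++++++++++--------+++--+++++++++++++++++#########
twist -0.000 first, then d(m) [-0.0007 -0.0021  0.0953] now [403.2 262.1 134.3] yaw 90.0 t 19.4 F [-0.1 -1.1 -0.7] w 11.5 gf 35.0
```

servo_tool([
  [0,-0.002,0,0],
  [0,0,0.02,0],
  [0,0,0.025,0],
  [0,0,0.025,0],
  [0,0,0.015,0],
  [0,0,0.006,0],
  [0,0,0.003,0],
  [0,0,0,0],
  [0,0,0,0],
  [0,0,0,0],
])

```text
t: 20.45
tcp_pos: [403.5, 260.2, 40.9]
eef_rot: [[-1.0, 0.001, 0.002], [0.001, 1.0, 0.001], [-0.002, 0.001, -1.0]]
force: [-1.2, -1.1, 5.6]
grip_width: 12.0
grasp_force: 35.0
```

servo_tool([
  [0,0,0,0],
  [0,0,0,0],
  [0,0,0,0],
], gripper=0.024)

```text
t: 20.75
tcp_pos: [402.2, 259.9, 39.7]
eef_rot: [[-1.0, 0.0, -0.0], [0.0, 1.0, 0.0], [0.0, 0.0, -1.0]]
force: [0.3, 0.3, -0.4]
grip_width: 24.0
grasp_force: 0.0
```

servo_tool([
  [0,0,-0.006,0],
  [0,0,-0.01,0],
  [0,0,-0.015,0],
  [0,0,-0.025,0],
  [0,0,-0.035,0],
  [0,0,0,0],
])

```text
t: 21.35
tcp_pos: [406.4, 261.8, 136.8]
eef_rot: [[-1.0, 0.0, 0.011], [0.0, 1.0, 0.004], [-0.011, 0.004, -1.0]]
force: [0.3, 0.2, 0.2]
grip_width: 24.1
grasp_force: 0.0
```

```bash
python3 -c "
from m import *
amap(205,266,265,300)
go(608,205,95,101)"
```

```text
266 ######################+-.--++++++++++++++++++++++++++++++---
267 #####################+-.--+++++++++++++++++++++++++++++++++-
268 ####################+-.--+++++++++++++++++++++++++++++++++++
269 ###################+-.--++++++++++++++++++++++++++++++++++++
270 ##################+-.--+++++++++++++++++++++++++++++++++++++
271 #################--.--++++++++++++++++++++++++++++++++++++++
272 ###############+--.--+++++++++++++++++++++++++++++++++++++++
273 ##############+--.--++++++++++++++++++++++++++++++++++++++++
274 #############++-.--++++++++++++++++++++++++++++++++++++++++-
275 ############+--.--++++++++++++++++++++--+++++++++++++++++++-
276 ###########+-----++++++++++++++++++++-----++++++++++++++++-.
277 ##########+--.--++++++++++++++++#++++-...---+++++++++++++-.-
278 #########+--.-+++++++++++++++######++--....---++++++++++-..-
279 ########+----++++++++++++++GG#######++---....--++++++++-..-+
280 #######+----+++++++++++++++GG########++++--....--+++++-..-++
281 ######+----++++++++++++++++GG##########+++--.....--++-..--++
282 #####+----+++++++++++++++++GGG###########+++-.....---..-
[... 538 characters left out ...]
++++++++++GG###############+GGGGGG+-.--++++++++++++
292 +++++++++++++++++++GGG###############GGGGG+----+++++++++++++
293 +++++++++++++++++++GGGGG#############GGGG+-.--++++++++++++++
294 ++++++++++GGG++++++GGGGGGG###########GGG+----+++++++++++++++
295 -+++++++++GGGG++++-+GGGGGGG+########++++--.-++++++++++++++++
296 --++++++++GGGGGG----GGGGGGGGG######++---..-+++++++++++++++++
297 .---+++++++GGGGGG---GGGGGGGGGGG####GG--..-++++++++++++++++++
298 -...--++++++GGGGGGGGGGGGGGGGGGGG+#GGG-..--++++++++++++++++++
299 ---..--+++YY+GGGGGGGGGGGGGGGGGGGGGGG-..--+++++++++++++++++++
twist -0.192 first, then d(m) [-0.1885 -0.0939  0.0407] now [404.8 261.1 134.4] yaw 90.0 t 21.4 F [ 0.  -0.4 -0.6] w 23.9 gf 0.0
```

The third card stands upright. Now the fourth.

servo_tool([
  [0,0,0,-0.096],
  [0,0,0,-0.096],
  [-0.031,-0.0157,0.006,0],
  [-0.031,-0.0157,0.006,0],
  [-0.031,-0.0157,0.006,0],
  [-0.031,-0.0157,0.007,0],
  [-0.031,-0.0157,0.007,0],
  [-0.0315,-0.0154,0.009,0],
  [0,0,0,0],
  [0,0,0,0],
], gripper=0.036)

```text
t: 22.4
tcp_pos: [602.0, 202.7, 88.0]
eef_rot: [[-0.982, -0.19, -0.004], [-0.19, 0.982, -0.0], [0.004, 0.0, -1.0]]
force: [0.3, -0.6, 0.5]
grip_width: 36.2
grasp_force: 0.0
```

```bash
python3 -c "
from h import *
go(608,205.1,40,101)"
```

```text
twist -0.001 first, then d(m) [-0.0065  0.0012  0.0479] now [602.  202.7  88. ] yaw 100.9 t 22.4 F [ 0.3 -0.6  0.5] w 36.2 gf 0.0
```

servo_tool([
  [-0.0045,0.0012,0.008,0],
  [0,0,0.02,0],
  [0,0,0.02,0],
  [0,0,0,0],
  [0,0,0,0],
])

```text
t: 22.9
tcp_pos: [606.3, 205.9, 41.8]
eef_rot: [[-0.981, -0.192, -0.001], [-0.192, 0.981, -0.0], [0.001, 0.0, -1.0]]
force: [0.2, 0.5, 0.6]
grip_width: 36.3
grasp_force: 0.0
```

servo_tool([
  [0,0,0,0],
  [0,0,0,0],
  [0,0,0,0],
  [0,0,0,0],
  [0,0,-0.01,0],
  [0,0,-0.015,0],
  [0,0,-0.015,0],
  [0,0,-0.012,0],
  [0,0,0,0],
], gripper=0)

```text
t: 23.8
tcp_pos: [609.8, 205.8, 97.7]
eef_rot: [[-0.982, -0.191, 0.006], [-0.191, 0.982, 0.001], [-0.006, -0.0, -1.0]]
force: [0.2, -0.4, 0.1]
grip_width: 11.6
grasp_force: 35.0
```

```bash
python3 -c "
from h import *
go(401,227,120,90)"
```

```text
twist 0.192 first, then d(m) [ 0.2087  0.0212 -0.0236] now [609.8 205.8  97.7] yaw 101.0 t 23.8 F [ 0.2 -0.4  0.1] w 11.6 gf 35.0
```

servo_tool([
  [0.025,0,0,0],
  [0.03,0,-0.004,0],
  [0.03,0.015,-0.01,0.048],
  [0.03,0.015,-0.012,0.048],
  [0.03,0.015,-0.012,0.048],
  [0.03,0.002,-0.002,0.048],
  [0.03,0,0,0],
  [0,0,0,0],
  [0,0,0,0],
])

```text
t: 24.7
tcp_pos: [397.8, 227.1, 134.1]
eef_rot: [[-1.0, -0.0, 0.001], [-0.0, 1.0, 0.0], [-0.001, 0.0, -1.0]]
force: [0.9, 0.8, -0.8]
grip_width: 11.8
grasp_force: 35.0
```

```bash
python3 -c "
from m import *
amap(225,255,275,295)
go(398,227,39,90)"
```

```text
255 #############GGGGGGGGGG++------+GG################
256 ############++GGGGGGGGGGG++----+GG################
257 ###########+--++++++GGGGGGGG+++GGG################
258 ##########+---+++YY+++GGGGGGGGGGGG################
259 #########+----++++YYY+++GGGGGGGGGG################
260 ########+----+++++++YYY+++GGGGGGGG################
261 #######+-.--+++++++++-YYY++GGGGGGG+###############
262 ######+-.--+++++++++++++YYY++GGGGG+++#############
263 #####+-.--++++++++++++++++YYY+GGG+---++###########
264 ####+-.--+++++++++++++++++++++GGGG+----++#########
265 ###+-.--+++++++++++++++++++++++GGG++-----++#######
266 ##+-.--++++++++++++++++++++++++++++++------++#####
267 #+-.--+++++++++++++++++++++++++++++++++------++###
268 +-.--++++++++++++++++++++++++++++++++++++------+##
269 -.--+++++++++++++++++++++++++++++++++++++++--.-+##
270 .--++++++++++++++++++++++++++++++++++++++++--.-+##
271 --++++++++++++++++++++++++++++++++++++++++--..-+##
272 -++++++++++++++++++++++++++++++++++++++++--.--++##
273 ++++++++++++++++++++++++++++++++++++++++--.--+++##
274 +++++++++++++++++++++++++++++++++++++++--.--++++##

[... 526 characters left out ...]
.......-+++++++++++++##
285 ++++++++GGGGGGG#########-........-++++++++++++++##
286 ++++++++GGGGGGGG#######+-.......-+++++++++++++++##
287 ++######++GGGGGGGG+####+-......-++++++++++++++++##
288 +#####++##++GGGGGGGG##+GG.....-+++++++++++++++++##
289 G###########++GGGGGGGGGGGG...-++++++++++++++++++##
290 G###########+#++GGGGGGGGG-..-+++++++++++++++++++##
291 G###############+GGGGGG+-.--++++++++++++++++++++##
292 GG###############GGGGG+----+++++++++++++++++++++##
293 GGG##############GGGG+-.--++++++++++++++++++++####
294 GGGGGG###########+GG+--.-++++++++++++++++++++#####
twist -0.000 first, then d(m) [ 0.0007 -0.0002  0.0953] now [398.6 227.2 134.3] yaw 90.0 t 24.8 F [0.2 0.1 0.5] w 12.0 gf 35.0
```

servo_tool([
  [0,0.0028,0,0],
  [0,0,0.02,0],
  [0,0,0.025,0],
  [0,0,0.025,0],
  [0,0,0.015,0],
  [0,0,0.006,0],
  [0,0,0.003,0],
  [0,0,0,0],
  [0,0,0,0],
  [0,0,0,0],
])

```text
t: 25.75
tcp_pos: [399.3, 230.2, 40.8]
eef_rot: [[-1.0, 0.001, 0.002], [0.001, 1.0, 0.001], [-0.002, 0.001, -1.0]]
force: [0.3, 0.4, 3.5]
grip_width: 11.6
grasp_force: 35.0
```

servo_tool([
  [0,0,0,0],
  [0,0,0,0],
  [0,0,0,0],
], gripper=0.021)

```text
t: 26.05
tcp_pos: [397.8, 229.8, 39.8]
eef_rot: [[-1.0, 0.0, -0.0], [0.0, 1.0, -0.0], [0.0, -0.0, -1.0]]
force: [-0.5, -0.5, 0.2]
grip_width: 20.9
grasp_force: 0.0
```

servo_tool([
  [0,0,-0.004,0],
  [0,0,-0.005,0],
  [0,0,-0.007,0],
  [0,0,-0.01,0],
  [0,0,-0.015,0],
  [0,0,-0.025,0],
  [0,0,-0.035,0],
  [0,0,-0.04,0],
  [0,0,-0.04,0],
  [0,0,0,0],
])

```text
t: 27.05
tcp_pos: [402.2, 231.4, 228.6]
eef_rot: [[-1.0, 0.0, 0.014], [0.0, 1.0, 0.005], [-0.014, 0.005, -1.0]]
force: [0.3, 0.1, 0.6]
grip_width: 21.3
grasp_force: 0.0
```

```bash
python3 -c "
from m import *
amap(225,255,275,295)
go(376,-420,220,0)"
```

```text
255 #############+--------++##########################
256 ############+-------.---+#########################
257 ###########+----+++---.---+#######################
258 ##########+----++++++---.---+#####################
259 #########+----+++++++++-------+###################
260 ########+----++++++++++++-------+#################
261 #######+-.--+++++++++++++++-------+###############
262 ######+-.--++++++++++++++++++------++#############
263 #####+-.--+++++++++++++++++++++------++###########
264 ####+-.--++++++++++++++++++++++++------++#########
265 ###+-.--+++++++++++++++++++++++++++------++#######
266 ##+-.--++++++++++++++++++++++++++++++------++#####
267 #+-.--+++++++++++++++++++++++++++++++++------++###
268 +-.--++++++++++++++++++++++++++++++++++++------+##
269 -.--++++++++++++###++++++++++++++++++++++++--.-+##
270 .--+++++++++++G+######+++++++++++++++++++++--.-+##
271 --+++++++++++GGG########++++++++++++++++++--..-+##
272 -++++++++++++GG+##########+++++++++++++++--.--++##
273 +++++++++++++GG############+++++++++++++--.--+++##
274 +++++++++++++GGG##############+++++++++--.--++++##

[... 527 characters left out ...]
GG-...-+++++++++++++##
285 ++++++++GGGGGG###########GGGG+-..-++++++++++++++##
286 ++++++++GGGGGGGGG#######+GGG+-..-+++++++++++++++##
287 +##+#+##++GGGGGGGG+####GGGG--.--++++++++++++++++##
288 +#####++##++GGGGGGGGG##GGGG-..-+++++++++++++++++##
289 G#######+###++GGGGGGGGGGGG-..-++++++++++++++++++##
290 G#############++GGGGGGGGG-..-+++++++++++++++++++##
291 G###############+GGGGGG+-.--++++++++++++++++++++##
292 GG###############GGGGG+----+++++++++++++++++++++##
293 GGG+#############GGGG+----++++++++++++++++++++####
294 GGGGGG###########GGG+--.-++++++++++++++++++++#####
twist 1.571 first, then d(m) [-0.6508 -0.0244  0.0033] now [400.4 230.7 225.4] yaw 90.0 t 27.1 F [-0.8  0.6 -0.2] w 21.2 gf 0.0
```

All four cards stand in the box. Next I locate the lid.

Run:
```python
from h import *
np.set_printoptions(precision=1,suppress=True)
a=snap("top"); cv2.imwrite("/tmp/t3.png",a)
cv2.imwrite("pics/l1.png",cv2.resize(a[200:285,375:450],None,fx=7,fy=7,interpolation=2))
g=a[200:285,375:450]; k=np.array([375,200])
hv=cv2.cvtColor(g,cv2.COLOR_BGR2HSV)
m=((hv[...,2]>150)&(hv[...,1]<50)).astype(np.uint8)
n,l,s,c=cv2.connectedComponentsWithStats(m)
for i in range(1,n):
    if s[i,4]>300:
        q=np.argwhere(l==i)[:,::-1].astype(np.float32); r=cv2.minAreaRect(q); print("lid",s[i],r,[onz("top",*(p+k),28)[:2] for p in cv2.boxPoints(r)],onz("top",*(np.array(r[0])+k),28))
m=(g.max(2)<90).astype(np.uint8); n,l,s,c=cv2.connectedComponentsWithStats(m)
for i in range(1,n):
    if 20<s[i,4]<400:
        r=cv2.minAreaRect(np.argwhere(l==i)[:,::-1].astype(np.float32)); print("handle",s[i],r,onz("top",*(c[i]+k),62))
```

```text
lid [  18    0   57   73 2286] ((46.018585205078125, 35.68224334716797), (54.917640686035156, 72.61761474609375), 1.3019527196884155) [array([ 278.9, -355.7]), array([ 495.9, -370.7]), array([ 489.9, -535.7]), array([ 273.4, -517.1])] [ 383.3 -444.8   28. ]
handle [ 36  30   7  24 107] ((39.0, 41.5), (23.0, 6.0), 90.0) [ 365.  -412.8   62. ]
```

View pics/l1.png

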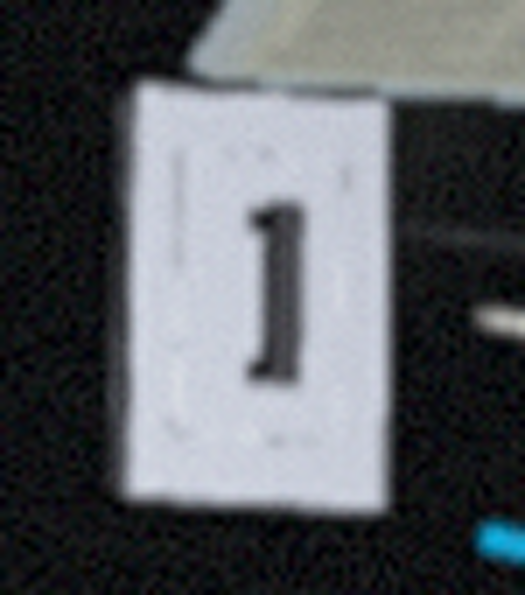

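Run:
```python
from h import *
np.set_printoptions(precision=1,suppress=True)
P=lambda q,z: onz("top",375+q[0]/7-.5+.07,200+q[1]/7-.5+.07,z)
for q in [(132,85),(388,100),(385,512),(122,497)]: print("lid corner",P(q,28))
for q in [(289,205),(283,382),(274,293),(298,293),(286,293)]: print("handle",P(q,65),P(q,58))
for z in (0,100,200): print("stand",P((195,75),z),P((490,100),z))
print("stand top edge", onz("top",435,164,200),onz("top",530,170,200))
```

```text
lid corner [ 456.5 -366.    28. ]
lid corner [ 448.6 -475.3   28. ]
lid corner [ 273.7 -464.    28. ]
lid corner [ 281.2 -353.6   28. ]
handle [ 401.1 -418.2   65. ] [ 401.6 -420.5   58. ]
handle [ 328.2 -411.8   65. ] [ 328.3 -414.1   58. ]
handle [ 364.8 -410.1   65. ] [ 365.1 -412.3   58. ]
handle [ 364.7 -419.9   65. ] [ 365.  -422.3   58. ]
handle [ 364.7 -415.    65. ] [ 365.  -417.3   58. ]
stand [ 464.  -401.7   -0. ] [ 451.2 -530.3    0. ]
stand [ 451.6 -371.4  100. ] [ 439.8 -489.4  100. ]
stand [ 439.1 -341.1  200. ] [ 428.5 -448.6  200. ]
stand top edge [ 559.7 -431.8  200. ] [ 540.3 -676.6  200. ]
```

The lid is at (365,-415), 175 × 110 mm as expected, and undisturbed. Its handle runs along world x with a yaw of about -4.5°.

servo_tool([
  [0,0,0,0.079],
  [0,0,0,0],
], gripper=0.06)

```text
t: 27.35
tcp_pos: [396.6, 229.4, 219.4]
eef_rot: [[-0.997, 0.079, -0.003], [0.079, 0.997, -0.001], [0.003, -0.001, -1.0]]
force: [0.2, 0.1, -0.2]
grip_width: 33.6
grasp_force: 0.0
```

```bash
python3 -c "
from h import *
go(365,-416,180,85.5)"
```

```text
twist -0.001 first, then d(m) [-0.0192 -0.6458  0.0402] now [396.6 229.4 219.4] yaw 85.5 t 27.4 F [ 0.2  0.1 -0.2] w 33.6 gf 0.0
```

servo_tool([
  [-0.001,-0.0323,0,0],
  [-0.001,-0.0323,0,0],
  [-0.001,-0.0323,0,0],
  [-0.001,-0.0323,0,0],
  [-0.001,-0.0323,0,0],
  [-0.001,-0.0323,0,0],
  [-0.001,-0.0323,0,0],
  [-0.001,-0.0323,0,0],
  [-0.001,-0.0323,0,0],
  [-0.001,-0.0323,0,0],
])

```text
t: 28.35
tcp_pos: [381.1, -93.8, 219.7]
eef_rot: [[-0.997, 0.078, -0.002], [0.078, 0.997, 0.001], [0.002, 0.001, -1.0]]
force: [1.1, -1.1, 0.6]
grip_width: 60.0
grasp_force: 0.0
```

servo_tool([
  [-0.001,-0.0323,0,0],
  [-0.001,-0.0323,0,0],
  [-0.001,-0.0323,0,0],
  [-0.001,-0.0323,0,0],
  [-0.001,-0.0323,0,0],
  [-0.001,-0.0323,0,0],
  [-0.001,-0.0323,0,0],
  [-0.001,-0.0323,0,0],
  [-0.001,-0.0323,0.02,0],
  [-0.001,-0.0323,0.02,0],
])

```text
t: 29.35
tcp_pos: [366.2, -416.7, 179.6]
eef_rot: [[-0.997, 0.078, -0.0], [0.078, 0.997, 0.001], [0.0, 0.001, -1.0]]
force: [0.2, 0.7, 0.2]
grip_width: 60.1
grasp_force: 0.0
```

servo_tool([
  [0,0,0,0],
  [0,0,0,0],
])

```text
t: 29.55
tcp_pos: [365.7, -414.7, 178.8]
eef_rot: [[-0.997, 0.079, -0.002], [0.079, 0.997, 0.004], [0.003, 0.004, -1.0]]
force: [-0.7, 0.3, 1.0]
grip_width: 60.0
grasp_force: 0.0
```

Run:
```python
from h import *
go(365,-416,40,85.5)
a=snap("top"); b=snap("scene"); cv2.imwrite("/tmp/t4.png",a)
# has the lid moved? compare bright mask corners
for f in ("/tmp/t3.png","/tmp/t4.png"):
    i=cv2.imread(f)[200:285,375:450].min(2); print([np.flatnonzero(i[r]>150)[[0,-1]] for r in (30,50,65)], [np.flatnonzero(i[:,c]>150)[-1] for c in (25,50)])
```

```text
twist -0.001 first, then d(m) [ 0.0002 -0.002   0.1387] now [ 365.7 -414.7  178.8] yaw 85.4 t 29.6 F [-0.7  0.3  1. ] w 60.0 gf 0.0
[array([19, 54]), array([19, 54]), array([19, 54])] [np.int64(70), np.int64(72)]
[array([19, 35]), array([19, 65]), array([19, 29])] [np.int64(68), np.int64(18)]
```

The lid has not moved. Descending.

servo_tool([
  [0,0,0.03,0],
  [0,0,0.03,0],
  [0,0,0.03,0],
  [0,0,0.025,0],
  [0,0,0.015,0],
  [0,0,0.008,0],
  [0,0,0,0],
  [0,0,0,0],
])

```text
t: 30.45
tcp_pos: [367.4, -416.5, 44.3]
eef_rot: [[-0.997, 0.079, 0.001], [0.079, 0.997, -0.002], [-0.001, -0.002, -1.0]]
force: [0.1, 0.1, -0.5]
grip_width: 60.3
grasp_force: 0.0
```

servo_tool([
  [0,0,0,0],
  [0,0,0,0],
  [0,0,0,0],
  [0,0,0,0],
  [0,0,0,0],
], gripper=0, newtons=50)

```text
t: 30.95
tcp_pos: [366.7, -415.8, 43.1]
eef_rot: [[-0.997, 0.079, 0.0], [0.079, 0.997, -0.0], [-0.0, -0.0, -1.0]]
force: [-0.4, -0.4, 0.3]
grip_width: 23.7
grasp_force: 0.0
```

servo_tool([
  [0,0,0,0],
  [0,0,0,0],
  [0,0,0,0],
])

```text
t: 31.25
tcp_pos: [366.6, -415.7, 42.9]
eef_rot: [[-0.997, 0.079, -0.0], [0.079, 0.997, 0.0], [0.0, 0.0, -1.0]]
force: [-0.5, 0.4, 0.4]
grip_width: 13.4
grasp_force: 50.0
```

servo_tool([
  [0,0,-0.02,0],
  [0,0,-0.03,0],
  [0,0,-0.03,0],
  [0,0,-0.03,0],
  [0,0,-0.03,0],
  [0,0,0,0],
  [0,0,0,0],
])

```text
t: 31.95
tcp_pos: [366.6, -415.6, 182.4]
eef_rot: [[-0.997, 0.079, 0.0], [0.079, 0.997, -0.0], [-0.0, -0.0, -1.0]]
force: [-1.2, 1.0, -1.9]
grip_width: 13.2
grasp_force: 50.0
```

Run:
```python
from h import *
go(411,280,190,None)
a=snap("top"); cv2.imwrite("/tmp/t5.png",a)
cv2.imwrite("pics/l2.png",cv2.resize(np.hstack([a[195:265,140:220],a[200:270,375:450]]),None,fx=5,fy=5,interpolation=2))
```

```text
twist 0.000 first, then d(m) [ 0.0109  0.6969 -0.0076] now [ 366.6 -415.6  182.4] yaw 85.5 t 31.9 F [-1.2  1.  -1.9] w 13.2 gf 50.0
```

View pics/l2.png

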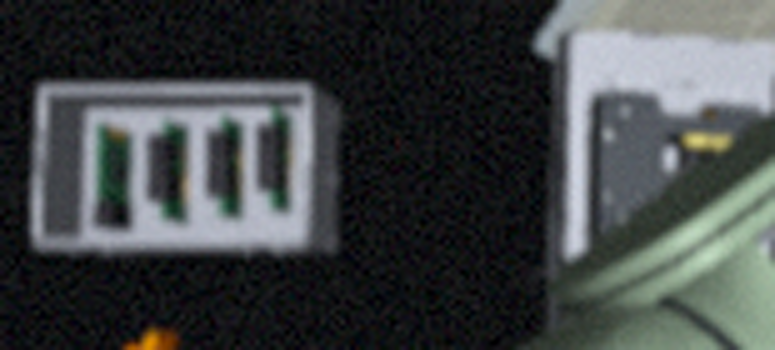

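The lid is held. The left crop shows four cards in the box, all clear of the rim. Measuring the rim precisely, then carrying the lid.

Run:
```python
from h import *
np.set_printoptions(precision=1,suppress=True)
a=cv2.imread("/tmp/t5.png").min(2).astype(float)
def edge(p,first): # subpixel crossing of 110
    i=np.flatnonzero(p>110); k=i[0] if first else i[-1]
    return k-(p[k]-110)/(p[k]-p[k-1]) if first else k+(p[k]-110)/(p[k]-p[k+1])
for r in (218,228,238):
    p=a[r,140:212]; print("row",r,onz("top",140+edge(p,1),r,80)[:2],onz("top",140+edge(p,0),r,80)[:2])
for c in (153,175,198):
    p=a[203:252,c]; print("col",c,onz("top",c,203+edge(p,1),80)[:2],onz("top",c,203+edge(p,0),80)[:2])
b=snap("scene");cv2.imwrite("/tmp/s5.png",b)
# rim corners seen in scene: (218,415),(358,493),(540,303),(405,235) of k6 crop
for q in [(217,415),(358,496),(543,303),(402,235)]: print("sc",onz("scene",150+q[0]/4.4-.5,200+q[1]/4.4-.5,80)[:2])
```

```text
row 218 [441.2 360.4] [439.1 200. ]
row 228 [412.2 359.5] [410.2 200.4]
row 238 [383.4 361.4] [381.4 201.2]
col 153 [459.4 343.3] [366.1 340.8]
col 175 [459.1 279.3] [364.8 277.4]
col 198 [457.8 212.5] [364.  211.3]
sc [456.1 360.2]
sc [364.6 361.6]
sc [361.5 203.2]
sc [455.  204.2]
```

servo_tool([
  [0.0005,0.0348,-0.001,0],
  [0.0005,0.0348,-0.001,0],
  [0.0005,0.0348,-0.001,0],
  [0.0005,0.0348,-0.001,0],
  [0.0005,0.0348,-0.001,0],
  [0.0005,0.0348,0,0],
  [0.0005,0.0348,0,0],
  [0.0005,0.0348,0,0],
  [0.0005,0.0348,0,0],
  [0.0005,0.0348,0,0],
])

```text
t: 33.05
tcp_pos: [387.7, -66.5, 185.7]
eef_rot: [[-0.997, 0.08, -0.004], [0.08, 0.997, 0.002], [0.004, 0.001, -1.0]]
force: [1.2, -0.4, -1.5]
grip_width: 13.4
grasp_force: 50.0
```

servo_tool([
  [0.0005,0.0348,0,0],
  [0.0005,0.0348,0,0],
  [0.0005,0.0348,0,0],
  [0.0005,0.0348,0,0],
  [0.0005,0.0348,0,0],
  [0.0005,0.0348,0,0],
  [0.0005,0.0348,0,0],
  [0.0005,0.0348,0,0],
  [0.0005,0.0348,0,0],
  [0,0.0248,0,0],
])

```text
t: 34.05
tcp_pos: [409.9, 270.3, 185.4]
eef_rot: [[-0.997, 0.078, -0.004], [0.078, 0.997, -0.001], [0.004, -0.002, -1.0]]
force: [-0.4, 0.8, -2.0]
grip_width: 13.8
grasp_force: 50.0
```

servo_tool([
  [0,0,0,0.149],
  [0,0,0,0.149],
  [0,0,0,0.149],
  [0,0,0,0.149],
  [0,0,0,0.149],
  [0,0,0,0.149],
  [0,0,0,0.149],
  [0,0,0,0.149],
  [0,0,0,0.149],
  [0,0,0,0.149],
])

```text
t: 35.05
tcp_pos: [410.0, 268.2, 185.2]
eef_rot: [[0.005, 1.0, -0.005], [1.0, -0.005, -0.002], [-0.002, -0.005, -1.0]]
force: [1.0, -0.9, -0.6]
grip_width: 13.5
grasp_force: 50.0
```

```bash
python3 -c "
from h import *
go(411,280,150,0)"
```

```text
twist -0.005 first, then d(m) [0.0119 0.0012 0.0352] now [410.  268.2 185.2] yaw -0.3 t 35.0 F [ 1.  -0.9 -0.6] w 13.5 gf 50.0
```

servo_tool([
  [0.006,0.0005,0.01,0],
  [0.0055,0.0005,0.01,0],
  [0,0,0.01,0],
  [0,0,0.005,0],
  [0,0,0,0],
  [0,0,0,0],
  [0,0,0,0],
])

```text
t: 35.75
tcp_pos: [413.0, 280.5, 153.5]
eef_rot: [[-0.002, 1.0, 0.001], [1.0, 0.002, 0.0], [0.0, 0.001, -1.0]]
force: [-0.7, 0.5, -1.2]
grip_width: 13.6
grasp_force: 50.0
```

Run:
```python
from h import *
np.set_printoptions(precision=1,suppress=True)
go(411,279.5,150,-.5)
a=snap("top");b=snap("scene");cv2.imwrite("/tmp/t6.png",a);cv2.imwrite("/tmp/s6.png",b)
o=np.zeros((600,800,3),np.uint8)
o[:450,:400]=cv2.resize(a[180:270,130:210],(400,450),interpolation=2); o[:520,400:]=cv2.resize(b[210:340,180:280],(400,520),interpolation=2)
cv2.imwrite("pics/l3.png",o)
```

```text
twist 0.010 first, then d(m) [-0. -0.  0.] now [413.  280.5 153.5] yaw 0.1 t 35.8 F [-0.7  0.5 -1.2] w 13.6 gf 50.0
```

View pics/l3.png

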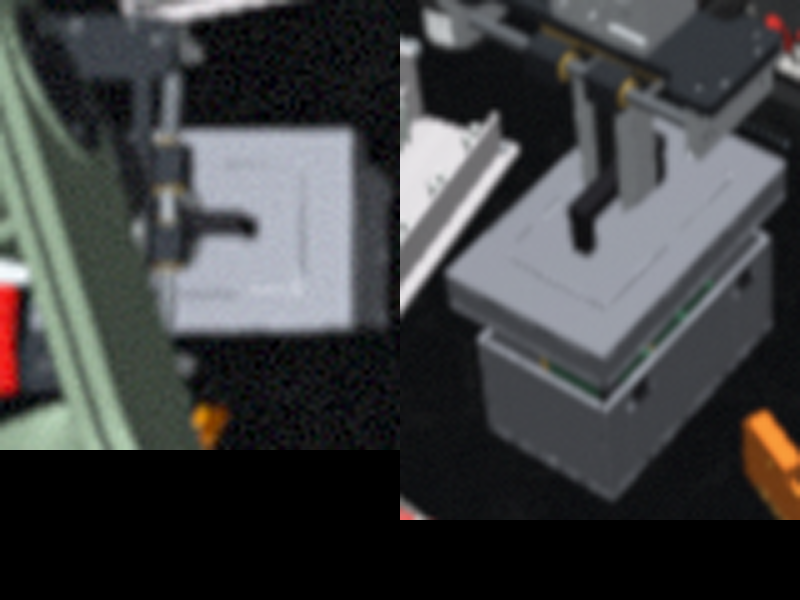

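Run:
```python
from h import *
np.set_printoptions(precision=1,suppress=True)
go(411,279.5,150,-.5)
z=138.5
for q in [(447,275),(607,359),(785,165)]: print("lid sc",onz("scene",180+(q[0]-400)/4-.4,210+q[1]/4-.4,z))
for q in [(355,128),(355,330),(355,229)]: print("lid top",onz("top",130+q[0]/5-.4,180+q[1]/5-.4,z))
for q in [(479,335),(605,408),(769,235)]: print("box sc",onz("scene",180+(q[0]-400)/4-.4,210+q[1]/4-.4,80))
```

```text
twist 0.010 first, then d(m) [-0. -0.  0.] now [413.  280.5 153.6] yaw 0.1 t 35.9 F [ 0.5  1.1 -1.7] w 13.7 gf 50.0
lid sc [461.  371.2 138.5]
lid sc [353.3 369.6 138.5]
lid sc [355.7 199.5 138.5]
lid top [468.1 192.9 138.5]
lid top [357.3 191.5 138.5]
lid top [412.4 192.2 138.5]
box sc [456.  358.5  80. ]
box sc [365.7 360.3  80. ]
box sc [363.6 204.6  80. ]
```

The lid is centred over the box to within about 1 mm but about 1.5° off in yaw. Correcting the yaw and lowering.

servo_tool([
  [0,0,0,0.025],
  [0,0,0.01,0],
  [0,0,0.01,0],
  [0,0,0.006,0],
  [0,0,0,0],
  [0,0,0.003,0],
  [0,0,0.003,0],
  [0,0,0.003,0],
  [0,0,0,0],
])

```text
t: 36.75
tcp_pos: [412.3, 280.3, 117.6]
eef_rot: [[0.023, 1.0, -0.001], [1.0, -0.023, -0.0], [-0.0, -0.001, -1.0]]
force: [-0.3, 0.3, -2.2]
grip_width: 13.4
grasp_force: 50.0
```

servo_tool([
  [0,0,0.003,0],
  [0,0,0.002,0],
  [0,0,0,0],
  [0,0,0,0],
])

```text
t: 37.15
tcp_pos: [412.3, 280.4, 112.8]
eef_rot: [[0.023, 1.0, -0.001], [1.0, -0.023, -0.0], [-0.0, -0.001, -1.0]]
force: [0.1, 0.3, -1.7]
grip_width: 13.6
grasp_force: 50.0
```

The skirt has gone over the rim without contact. Pressing on.

servo_tool([
  [0,0,0.003,0],
  [0,0,0.002,0],
  [0,0,0.002,0],
  [0,0,0.002,0],
  [0,0,0.002,0],
  [0,0,0,0],
])

```text
t: 37.75
tcp_pos: [412.2, 280.1, 101.1]
eef_rot: [[0.023, 1.0, -0.001], [1.0, -0.023, -0.001], [-0.001, -0.001, -1.0]]
force: [-0.4, 0.4, -1.7]
grip_width: 13.4
grasp_force: 50.0
```

servo_tool([
  [0,0,0.002,0],
  [0,0,0.002,0],
  [0,0,0.001,0],
  [0,0,0,0],
])

```text
t: 38.15
tcp_pos: [412.3, 280.3, 98.9]
eef_rot: [[0.023, 1.0, -0.001], [1.0, -0.023, -0.001], [-0.001, -0.001, -1.0]]
force: [-6.9, -1.8, 12.7]
grip_width: 13.7
grasp_force: 50.0
```

servo_tool([
  [0,0,0.002,0],
  [0,0,0.001,0],
  [0,0,0,0],
  [0,0,0,0],
])

```text
t: 38.55
tcp_pos: [412.4, 280.4, 98.8]
eef_rot: [[0.023, 1.0, -0.001], [1.0, -0.023, -0.001], [-0.001, -0.001, -1.0]]
force: [-13.0, -6.0, 30.2]
grip_width: 13.5
grasp_force: 50.0
```

It holds firm at 98.8 (expected 99) under 30 N. Easing off, releasing and rising.

servo_tool([
  [0,0,-0.003,0],
  [0,0,-0.001,0],
  [0,0,0,0],
])

```text
t: 38.85
tcp_pos: [412.6, 280.4, 98.9]
eef_rot: [[0.023, 1.0, -0.0], [1.0, -0.023, -0.0], [-0.0, -0.0, -1.0]]
force: [-4.9, -0.9, 9.3]
grip_width: 13.6
grasp_force: 50.0
```

servo_tool([
  [0,0,0,0],
  [0,0,0,0],
  [0,0,0,0],
  [0,0,0,0],
  [0,0,-0.01,0],
  [0,0,-0.03,0],
  [0,0,-0.04,0],
  [0,0,-0.04,0],
  [0,0,0,0],
], gripper=0.05)

```text
t: 39.75
tcp_pos: [416.9, 282.4, 225.6]
eef_rot: [[0.023, 1.0, 0.013], [1.0, -0.023, 0.006], [0.006, 0.013, -1.0]]
force: [-0.2, 0.3, 0.9]
grip_width: 50.5
grasp_force: 0.0
```

servo_tool([
  [-0.045,-0.008,-0.005,0],
  [-0.045,-0.008,0,0],
  [-0.045,-0.008,0,0],
  [-0.045,-0.008,0,0],
  [-0.045,-0.008,0,0],
  [-0.045,0,0,0],
  [-0.045,0,0,0],
  [0,0,0,0],
])

```text
t: 40.55
tcp_pos: [364.8, -38.4, 223.1]
eef_rot: [[0.033, 0.999, 0.0], [0.999, -0.033, -0.002], [-0.002, 0.001, -1.0]]
force: [-0.2, 0.4, 0.3]
grip_width: 50.0
grasp_force: 0.0
```

Run:
```python
from h import *
go(412,280,150,-.5)
a=snap("top");b=snap("scene");cv2.imwrite("/tmp/s7.png",b)
o=np.zeros((600,800,3),np.uint8)
o[:600,:350]=cv2.resize(a[135:255,145:215],(350,600),interpolation=2); o[:585,350:]=cv2.resize(b[195:325,160:260],(450,585),interpolation=2)
cv2.imwrite("pics/l4.png",o)
```

```text
twist -0.024 first, then d(m) [0.319  0.0444 0.0724] now [364.8 -38.4 223.1] yaw -1.9 t 40.5 F [-0.2  0.4  0.3] w 50.0 gf 0.0
```

View pics/l4.png

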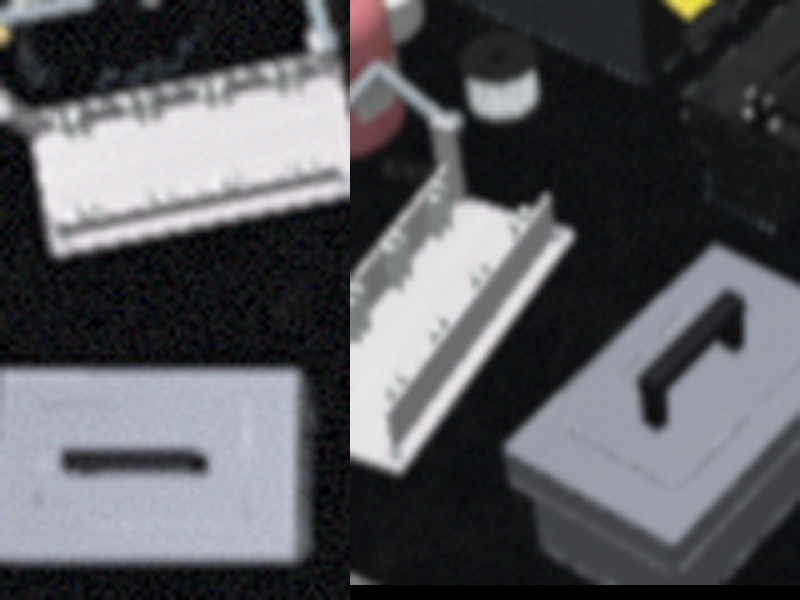

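The rack is empty, the keeper is open and the lid is on. I'll check its height and level against both cameras.

Run:
```python
from h import *
np.set_printoptions(precision=1,suppress=True)
c,s=np.cos(-.014),np.sin(-.014)
for z in (84,96): print(z,[((proj("scene",(411.3+c*x-s*y,280.8+s*x+c*y,z))-[159.6,194.6])*4.5+[350,0]).round() for x,y in ((54,87),(-54,87),(54,-87))])
f=lambda q:(160+(q[0]-350)/4.5-.4,195+q[1]/4.5-.4); 
# handle top ends, two-view heights
g=lambda q:(145+q[0]/5-.4,135+q[1]/5-.4)
for a,b in (((648,381),(64,461)),((737,297),(207,461))): print("handle end",tri(f(a),g(b)))
```

```text
84 [array([501., 441.]), array([671., 539.]), array([714., 238.])]
96 [array([498., 425.]), array([670., 523.]), array([713., 223.])]
handle end (array([411.3, 317.2, 116.7]), np.float64(1.551896366257667))
handle end (array([412.3, 239.9, 108.4]), np.float64(1.4040788943456117))
```

All three corners match the seated height (z=84) with the same small offset, so the lid is level. Handing in.

```bash
python3 -c "
from h import *
print(robot.close_job())"
```

```text
the job is handed in; nothing more can be done
None
```

The job is handed in: the keeper is open, all four cards are in the box (one of them on its side edge), and the lid is pressed down level on the rim; the hand-in gave no verdict.

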